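# Lever a food slicer up onto its lifting legs

## Robot

A 6-joint arm with a two-finger parallel gripper is mounted at the origin on a cart in front of the work surface, level with it; the furniture and walls round the work are solid. World frame = base frame: x ahead of the robot, y to its left, z up, the work surface at z = 0. Lengths are in m, angles in rad, forces in N, time in s.
With the tool pointing down it reaches from about 0.35 to 0.85 m from the base axis. Payload 8.1 kg.
Tool frame: the origin (TCP) lies midway between the tips of the shut fingers; the grasp point (between the pads) lies 19 mm behind it; z points along the fingers, y is the line along which they close (so a half turn about z gives the same grasp; the last joint's range is limited). The gripper opens to 93 mm and grips with 3 to 60 N. Pads are 15 mm wide; open, the fingers measure 128 mm over their backs; the gripper's body (75 mm by 188 mm) begins 65 mm behind the grasp point.
Start: joints at [1.059, 0.13, 1.488, -0, 1.523, -0.085], TCP at [0.248, 0.546, 0.219] pointing down, gripper open.
Joint ranges: [-2.96, 2.96], [-0.89, 2.26], [0.02, 2.5], [-1.34, 4.48], [0, 2.73], [-2.66, 2.66]. Speed limits (rad/s): [2.39, 2.39, 2.79, 3.14, 3.14, 3.14].

## Interface

Orientations are given as a 3x3 rotation matrix whose columns are the frame's x, y, z axes.
In Python, from bench import arm, viewer, ticket gives the robot as it stands.
- The arm moves only by the tool drive_tool, never from a script. Its argument "moves" is a list of rows, each an object of numbers: "x", "y", "z": the shift along the tool's x, y, z in cm; "ax", "ay", "az": the turn, a rotation vector about the tool's x, y, z in degrees. In form: [{"x": .., "y": .., "z": .., "ax": .., "ay": .., "az": ..}, ...]. A call has 1 to 10 rows; each row shifts and turns the commanded pose from where the row before left it, along the tool's axes as they then stand; what a row does not reach is not made up. A row lasts 1/8 s, in which the tool goes at most 62.5 mm and 10.7 degrees, less where a joint would pass 70% of its speed; a pose out of reach is approached as far as the arm can. A call is refused whole if a number of a shift passes 6.25 or a number of a turn 10.7, either way. A call with a gripper value outside its range is refused whole. "claw" is the closure, from 0 (fully open) to 1 (shut), set as the call begins (left out, the last holds). The fingers move at their own pace and stop on an object; "newtons" is the grip in N (left out, the last holds). Time passes only in rows, so rows that do not move let the fingers close. It gives the time, the measured TCP pose, the force, the opening and the grip force at its end, in the units of the state.
- arm.observe(): the state, without advancing time (a new reading comes with each control period).
- viewer.camera(name): name is "scene" or "side" or "wrist"; returns the picture (384x512x3 uint8, blue, green, red); there is no depth.
- viewer.camera_model(name): a dict with "fx", "fy", "cx", "cy" (pixels), "dist" ([k1, k2, p1, p2, k3] as OpenCV has them; the pictures are not rectified), "R" (3x3) and "t" (3): a world point X has camera coordinates R X + t; the wrist camera has in their place "mount" (4x4, takes a point from camera to tool coordinates, whose origin is the TCP and whose axes are the flange's). Camera axes: x right, y down, z forward; pixel columns grow to the right and rows downward; lengths in m; the calibration is good to about 2 mm. A picture is of the moment at which its call begins: read the wrist's pose just before it. camera_model takes no time and is no camera call.
- ticket.job_done(): hands the job in; it is judged then, once.
The state is a dict: "clock": time; "joint_pos": joint angles; "qvel": joint speeds; "joint_efforts": joint torques, N m; "eef_pos": TCP position; "orientation": TCP orientation; "force": force on the tool from outside, world axes, zero at the start; "moment": the same for the moment, N m; "finger_gap": finger opening in m; "finger_force": force on a finger pad.
Only numpy, scipy, OpenCV 4.12 (cv2) and the standard library are available. Lean on these libraries where they do the work, as an engineer would, in place of code of your own. Each camera call takes 0.05 s, during which the arm holds its last target. There are 200 camera calls.

## Task

Prop the heavy food slicer up on its folding lifting legs so that the worktop under it can be wiped: feed the lifting bar over the wooden block and under the slicer's lifting edge, push its tip home with a light push that you hold for a moment against the rubber middle foot (do not ram it), then press the handle down until the legs have swung out under the base, and ease the slicer gently down onto them. Then draw the bar out and lay it flat on the worktop, right way up and well clear of the slicer. Touch the slicer with nothing but the bar, do not shove it along or jam the bar hard on the worktop, and leave the jam jar, salt shaker and tumbler where they are.

Things in the scene. Friction and masses are not known exactly. Their poses are not given: they have to be found in the camera images.
- slicer: White and aluminium food slicer, 9.8 kg (hidden, 0.85 to 1.15 times), loose on rubber feet; base 200 (x) by 230 mm (y), underside 20 mm up, whole height 215 mm. Origin on the worktop under the base centre, z up. The -y edge is the lifting side. Round feet, radius 13 mm, at x = +-75, y = -85 and +95 mm. About 25 to 35 N at the lifting edge raises it.
- legs_shaft (a point): Shaft of the lifting legs under the base, slicer (0, -60, 30) mm. Two steel legs at slicer x = +-50 mm lie folded to +y; a weak spring swings them down towards -y as the edge rises. At 4 to 6 degrees of tip (leg length is hidden and varies) they pass upright, stop leaning outward and then hold the slicer at 3.7 to 5.5 degrees. Let down too early, they fold up again.
- slot (a point): Point on the worktop below the middle of the slicer's lifting edge, slicer (0, -115, 0) mm; same axes as the slicer. The bar goes in here towards slicer +y, through the 20 mm high gap.
- stop_mean (a point): Slicer (0, -93, 10) mm: mean place of the outer face of the rubber middle foot, the stop for the bar's tip. This foot, 60 mm wide (slicer x), 12 mm thick and 19 mm high, hangs out of sight in the gap on slotted screws; its face is really 15 to 29 mm inside the edge, differently each time, and must be felt for.
- slicer_far (a point): Point on the worktop between the two feet on which the slicer tips, slicer (0, +95, 0) mm.
- slicer_near (a point): Lower edge of the slicer's base at the middle of the lifting side, slicer (0, -115, 20) mm; rises as the slicer is tipped.
- bar: Lifting bar, 0.36 kg, 330 mm long along its x: flat steel blade 26 mm wide, 6 mm thick (4 mm over the last 14 mm), tip at x = +165 mm; from x = -37 to -165 mm a red and black handle 30 mm wide, 15 mm thick; the underside is flat throughout. Origin on the underside at mid-length, z out of the top; centre of mass there too. Laid over the block with its tip in the gap it rests by itself.
- bar_tip (a point): Middle of the bar's tip edge, bar (165, 0, 2) mm.
- bar_press (a point): Top of the handle near its end, bar (-145, 0, 15) mm: the place to press down; 8 to 16 N here lift the slicer. It goes down by 60 to 80 mm, swinging about the block's crest; the smooth bar slides easily on block and base. The legs have always swung out before the handle end reaches the worktop.
- block: Loose hardwood block, 0.35 kg, 80 mm long (x) by 46 mm (y), 31 mm high, with a rounded crest (radius 11 mm) along x; origin under its middle. It is the fulcrum and already stands in front of the lifting edge, its crest nearly parallel to the edge and 70 to 86 mm out from it; it need not be moved.
- block_crest (a point): Middle of the block's crest, 31 mm above its foot.
- worktop_right: The red worktop, top at z = 0.
- jam_jar: Jam jar with a red lid, 86 mm high; origin under its middle. Bystander.
- salt_shaker: Grey salt shaker, 90 mm high; origin under its middle. Bystander.
- glass_tumbler: Pink tumbler, 105 mm high; origin under its middle. Bystander.

How it is judged:
On the way, in this order (a step that is already met when the one before it is completed fails the run):
1. the bar is pushed home under the slicer, its tip bearing on the middle foot with 1.5 to 25 N, before any lifting (contact force between bar and mid_foot_c0 above 1.5 N and y of bar_tip in the frame of slicer above -0.108 m and x of bar_tip in the frame of slicer between -0.03 and 0.03 m and contact force between bar and block below 15 N and angle between slicer's own z axis and vertical below 0.02 rad), for 0.2 s.
2. the slicer is levered up by the bar over the block by at least 3.2 degrees (angle between slicer's own z axis and vertical above 0.055 rad and contact force between bar and slicer above 8 N and contact force between bar and block above 8 N), for 0.1 s.
At the end, for the whole second after the job is handed in: The slicer stands still on its legs, tipped 3.2 to 8 degrees with its lifting edge more than 30 mm up; the bar lies flat and still on the worktop right way up (tipped by less than 4.5 degrees), off the block, its tip at least 30 mm out from the slicer's edge (angle between slicer's own z axis and vertical between 0.055 and 0.14 rad and height (world z) of slicer_near above 0.03 m and linear speed of each of slicer, bar below 0.01 m/s and angular speed of slicer below 0.05 rad/s and contact force between bar and slicer below 0.1 N and y of bar_tip in the frame of slot below -0.03 m and angle between bar's own z axis and vertical below 0.08 rad and height (world z) of bar below 0.012 m); the robot touches nothing.
It fails at once if the robot touches the slicer (contact force between any of the arm, the fingers and slicer above 1 N).
It fails at once if the bar is rammed against the middle foot (over 25 N) (contact force between bar and mid_foot_c0 above 25 N).
It fails at once if while it bears on the block, the bar is jammed down on the worktop with over 40 N (contact force between bar and worktop_right above 40 N and contact force between bar and block above 5 N).
It fails at once if the slicer is dropped or jerked (turns faster than 0.6 rad/s) or shoved along by more than 15 mm (angular speed of slicer above 0.6 rad/s or distance of slicer_far from where it was at the start of the episode above 0.015 m).
It fails at once if a bystander is moved by more than 30 mm (distance of any of jam_jar, salt_shaker, glass_tumbler from where it was at the start of the episode above 0.03 m).
It also fails if it takes over 72 s, if anything falls off the work surface, if the arm or the gripper's body presses on something with over 40 N, if the wrist force passes 120 N, or if a joint passes its speed limit or range.

## Working session

There is one attempt and no reset: what is moved stays moved. The work goes in short steps, Python scripts to look and compute and a tool call to move; the robot and the scene stay as the last step left them, time stands still between calls to the robot, and variables do not carry over. Pictures are saved under pics/ and viewed, at most 10 in all, crops included, and the job is handed in when it is done.

Besides the shell and the picture viewer there is one more tool, called after "Emit:" as a command line: name --argument value ..., lists and objects as JSON in quotes. drive_tool: Moves the arm, as the interface text tells. Its arguments: {"type":"object","properties":{"moves":{"type":"array"},"claw":{"type":"number"},"newtons":{"type":"number"}},"required":["moves"]}

```bash
mkdir -p pics; ls
python3 - <<'E'
from bench import arm, viewer
import cv2,numpy as np
s=arm.observe(); print(s)
for n in ("scene","side"):
    cv2.imwrite(f"pics/{n}0.png",viewer.camera(n)); m=viewer.camera_model(n); print(n,m)
print(viewer.camera_model("wrist"))
cv2.imwrite("pics/wrist0.png",viewer.camera("wrist"))
E
```

```text
pics
{'clock': 0.0, 'joint_pos': array([ 1.05856292e+00,  1.31158248e-01,  1.48922154e+00, -4.62252690e-05,
        1.52298255e+00, -8.54065034e-02]), 'qvel': array([-1.21073788e-03, -6.72584913e-05, -7.61881465e-04,  5.13220425e-04,
       -9.83917824e-04,  3.81663101e-04]), 'joint_efforts': array([ 2.80134926e-03, -5.59830165e+01, -4.91763282e+01,  7.69292051e-02,
        3.54318973e-02, -2.23651632e-04]), 'eef_pos': array([0.248124  , 0.54569803, 0.21762088]), 'orientation': array([[-9.10284832e-01,  4.13981690e-01, -8.27122604e-04],
       [ 4.13982503e-01,  9.10283493e-01, -1.56518276e-03],
       [ 1.04959049e-04, -1.76717641e-03, -9.99998433e-01]]), 'force': array([-0.23840296, -0.48953848, -0.48487604]), 'moment': array([-0.01483562,  0.00591539,  0.00515486]), 'finger_force': 0.0, 'finger_gap': 0.09232765159716168}
scene {'fx': 355.0796260955088, 'fy': 355.0796260955088, 'cx': 247.18855055041462, 'cy': 190.5343742191923, 'dist': array([-0.0123598,  0.       ,  0.       ,  0.       ,  0.       ]), 'R': array([[-0.97852235,  0.20612222, -0.00276466],
       [ 0.17840846,  0.84
[... 348 characters left out ...]
2543, -0.00793957],
       [ 0.19361025,  0.77840257, -0.59716373],
       [-0.13452678, -0.58186777, -0.80208008]]), 't': array([ 0.54696818, -0.08892993,  1.20167298])}
{'fx': 322.1145820075667, 'fy': 322.1145820075667, 'cx': 257.9861674864732, 'cy': 191.94645939625545, 'dist': array([0.02778752, 0.        , 0.        , 0.        , 0.        ]), 'mount': array([[-1.49162910e-03, -9.67499538e-01, -2.52868381e-01,
         6.98301473e-02],
       [ 9.99998472e-01, -1.67360507e-03,  5.04552226e-04,
        -3.56825957e-04],
       [-9.11355849e-04, -2.52867242e-01,  9.67500557e-01,
        -1.64785461e-01],
       [ 0.00000000e+00,  0.00000000e+00,  0.00000000e+00,
         1.00000000e+00]])}
```

View pics/scene0.png

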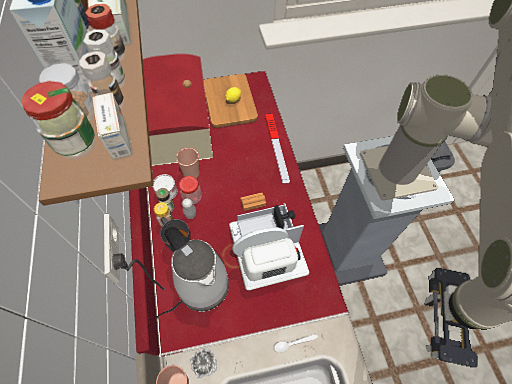

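View pics/side0.png

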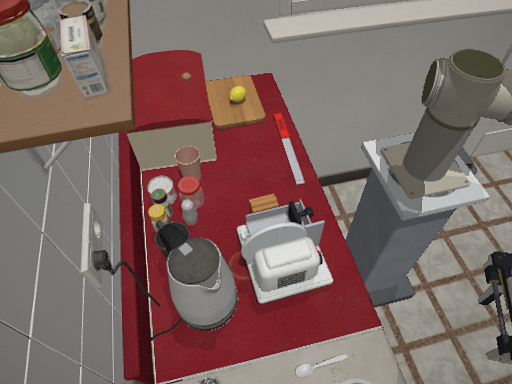

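The scene view shows the bar at about (278,150) with its handle end up, the block at (253,201), the slicer at (270,247), and the bystanders around (188,185). I'll crop closer next.

```bash
cat > h.py <<'E'
from bench import arm, viewer
import cv2,numpy as np
def cam(n,s=None):
    m=viewer.camera_model(n); K=np.array([[m['fx'],0,m['cx']],[0,m['fy'],m['cy']],[0,0,1]])
    if 'R' in m: return K,m['dist'],np.array(m['R']),np.array(m['t'])
    M=np.array(m['mount']); T=np.eye(4); T[:3,:3]=s['orientation']; T[:3,3]=s['eef_pos']
    C=np.linalg.inv(T@M); return K,m['dist'],C[:3,:3],C[:3,3]
def unp(c,uv,z):
    K,d,R,t=c; p=cv2.undistortPoints(np.array(uv,float).reshape(-1,1,2),K,d).reshape(-1,2)
    o=-R.T@t; r=np.c_[p,np.ones(len(p))]@R
    return o+r*((z-o[2])/r[:,2])[:,None]
def proj(c,X):
    K,d,R,t=c; return cv2.projectPoints(np.array(X,float).reshape(-1,3),cv2.Rodrigues(R)[0],t,K,d)[0].reshape(-1,2)
E
python3 - <<'E'
from h import *
im=cv2.imread('pics/scene0.png'); 
a=cv2.resize(im[100:300,215:325],None,fx=3,fy=3,interpolation=cv2.INTER_CUBIC)
im=cv2.imread('pics/side0.png'); 
b=cv2.resize(im[105:305,225:340],None,fx=3,fy=3,interpolation=cv2.INTER_CUBIC)
cv2.imwrite('pics/c0.png',np.hstack([a,b]))
c=cam('scene')
print(unp(c,[[270,115],[286,181],[253,200],[230,240],[309,273]],0).round(3))
E
```

```text
[[ 0.397 -0.362  0.   ]
 [ 0.416 -0.039  0.   ]
 [ 0.551  0.014  0.   ]
 [ 0.657  0.146  0.   ]
 [ 0.435  0.307  0.   ]]
```

View pics/c0.png

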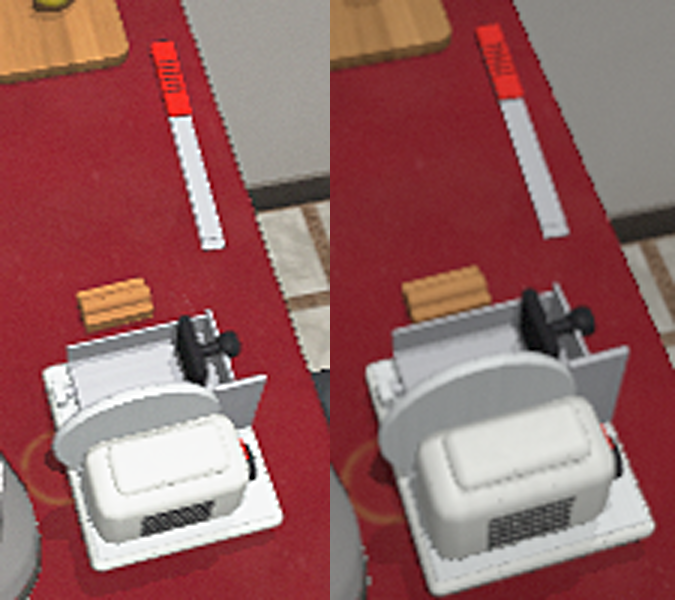

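The crop shows the bar from (162,41) to (213,246) (scene half), the block at about (115,303) and the slicer's lifting edge towards the block. I'll move over for one close wrist view.

```bash
cat >> h.py <<'E'
from scipy.spatial.transform import Rotation as Ro
def Rt(yaw,pitch=0):
    "tool x at heading yaw(deg) , pitched nose-down by pitch deg, z down"
    a=np.radians(yaw);p=np.radians(pitch)
    h=np.array([np.cos(a),np.sin(a),0]);u=np.array([0,0,1.])
    x=np.cos(p)*h-np.sin(p)*u; z=-(np.cos(p)*u+np.sin(p)*h)
    return np.c_[x,np.cross(z,x),z]
def plan(P,R,n,P0=None,R0=None):
    s=arm.observe(); P0=s['eef_pos'] if P0 is None else P0; R0=s['orientation'] if R0 is None else R0
    rv=Ro.from_matrix(R0.T@R).as_rotvec()
    w=Ro.from_rotvec(rv/n).as_matrix(); Rk=R0; step=(np.array(P)-P0)/n
    out=[]
    for k in range(n):
        d=Rk.T@step*100; out.append(dict(zip(['x','y','z','ax','ay','az'],[round(float(v),2) for v in [*d,*np.degrees(rv/n)]]))); Rk=Rk@w
    for o in out: print(o)
E
python3 - <<'E'
from h import *
plan([0.46,0.03,0.40],Rt(90),14)
E
```

```text
{'x': -2.9, 'y': -2.73, 'z': -1.3, 'ax': -0.01, 'ay': 0.0, 'az': 4.68}
{'x': -3.12, 'y': -2.48, 'z': -1.3, 'ax': -0.01, 'ay': 0.0, 'az': 4.68}
{'x': -3.31, 'y': -2.22, 'z': -1.3, 'ax': -0.01, 'ay': 0.0, 'az': 4.68}
{'x': -3.48, 'y': -1.94, 'z': -1.3, 'ax': -0.01, 'ay': 0.0, 'az': 4.68}
{'x': -3.62, 'y': -1.65, 'z': -1.3, 'ax': -0.01, 'ay': 0.0, 'az': 4.68}
{'x': -3.75, 'y': -1.35, 'z': -1.3, 'ax': -0.01, 'ay': 0.0, 'az': 4.68}
{'x': -3.85, 'y': -1.04, 'z': -1.3, 'ax': -0.01, 'ay': 0.0, 'az': 4.68}
{'x': -3.92, 'y': -0.72, 'z': -1.3, 'ax': -0.01, 'ay': 0.0, 'az': 4.68}
{'x': -3.96, 'y': -0.4, 'z': -1.3, 'ax': -0.01, 'ay': 0.0, 'az': 4.68}
{'x': -3.98, 'y': -0.08, 'z': -1.3, 'ax': -0.01, 'ay': 0.0, 'az': 4.68}
{'x': -3.98, 'y': 0.25, 'z': -1.3, 'ax': -0.01, 'ay': 0.0, 'az': 4.68}
{'x': -3.94, 'y': 0.57, 'z': -1.3, 'ax': -0.01, 'ay': 0.0, 'az': 4.68}
{'x': -3.88, 'y': 0.89, 'z': -1.3, 'ax': -0.01, 'ay': 0.0, 'az': 4.68}
{'x': -3.8, 'y': 1.21, 'z': -1.3, 'ax': -0.01, 'ay': 0.0, 'az': 4.68}
```

Emit:
drive_tool --moves '[{"x": -2.9,"y": -2.7,"z": -3,"az": 4.7},{"x": -3.1,"y": -2.5,"z": -3,"az": 4.7},{"x": -3.3,"y": -2.2,"z": -3,"az": 4.7},{"x": -3.5,"y": -1.9,"z": -3,"az": 4.7},{"x": -3.6,"y": -1.6,"z": -3,"az": 4.7},{"x": -3.8,"y": -1.4,"z": -3,"az": 4.7},{"x": -3.9,"y": -1.0,"az": 4.7},{"x": -3.9,"y": -0.7,"az": 4.7},{"x": -4,"y": -0.4,"az": 4.7},{"x": -4,"y": -0.1,"az": 4.7}]'

```text
schema error: expected keys x, y, z, ax, ay, az
```

Emit:
drive_tool --moves '[{"x": -4,"y": 0.2,"az": 4.7},{"x": -3.9,"y": 0.6,"az": 4.7},{"x": -3.9,"y": 0.9,"az": 4.7},{"x": -3.8,"y": 1.2,"az": 4.7},{},{}]'

```text
schema error: expected keys x, y, z, ax, ay, az
```

Run:
```python
from h import *
s=arm.observe(); im=viewer.camera('wrist'); cv2.imwrite('pics/w1.png',im)
np.savez('w1.npz',P=s['eef_pos'],R=s['orientation']); print(s['eef_pos'],s['orientation'],s['clock'],s['force'])
cv2.imwrite('pics/w1b.png',cv2.resize(im,(800,600),interpolation=cv2.INTER_CUBIC))
```

```text
[0.24809459 0.54580983 0.217809  ] [[-9.10329643e-01  4.13883340e-01 -7.22898408e-04]
 [ 4.13883950e-01  9.10328759e-01 -1.27531085e-03]
 [ 1.30245296e-04 -1.46014932e-03 -9.99998925e-01]] 0.15 [-0.42237169 -0.35009092 -0.16943869]
```

View pics/w1b.png

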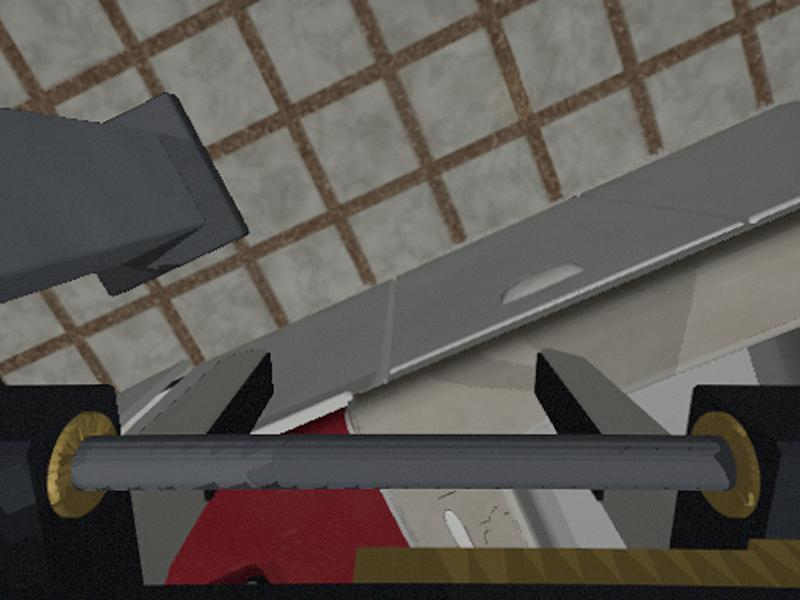

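The moves were refused because every key is required, and the picture shows only the start view (fingers at the bottom, floor). Resending with full rows.

Emit:
drive_tool --moves '[{"x": -2.9,"y": -2.7,"z": -3,"ax": 0,"ay": 0,"az": 4.7},{"x": -3.1,"y": -2.5,"z": -3,"ax": 0,"ay": 0,"az": 4.7},{"x": -3.3,"y": -2.2,"z": -3,"ax": 0,"ay": 0,"az": 4.7},{"x": -3.5,"y": -1.9,"z": -3,"ax": 0,"ay": 0,"az": 4.7},{"x": -3.6,"y": -1.6,"z": -3,"ax": 0,"ay": 0,"az": 4.7},{"x": -3.8,"y": -1.4,"z": -3,"ax": 0,"ay": 0,"az": 4.7},{"x": -3.9,"y": -1.0,"z": 0,"ax": 0,"ay": 0,"az": 4.7},{"x": -3.9,"y": -0.7,"z": 0,"ax": 0,"ay": 0,"az": 4.7},{"x": -4,"y": -0.4,"z": 0,"ax": 0,"ay": 0,"az": 4.7},{"x": -4,"y": -0.1,"z": 0,"ax": 0,"ay": 0,"az": 4.7}]'

```text
clock: 1.45
eef_pos: [0.4006, 0.1761, 0.3985]
orientation: [[-0.316, 0.949, 0.0], [0.949, 0.316, 0.0], [0.0, 0.0, -1.0]]
force: [0.2, 0.2, 0.6]
finger_gap: 0.093
finger_force: 0.0
```

Emit:
drive_tool --moves '[{"x": -4,"y": 0.2,"z": 0,"ax": 0,"ay": 0,"az": 4.7},{"x": -3.9,"y": 0.6,"z": 0,"ax": 0,"ay": 0,"az": 4.7},{"x": -3.9,"y": 0.9,"z": 0,"ax": 0,"ay": 0,"az": 4.7},{"x": -3.8,"y": 1.2,"z": 0,"ax": 0,"ay": 0,"az": 4.7},{"x": 0,"y": 0,"z": 0,"ax": 0,"ay": 0,"az": 0},{"x": 0,"y": 0,"z": 0,"ax": 0,"ay": 0,"az": 0}]'

```text
clock: 2.2
eef_pos: [0.46, 0.03, 0.3986]
orientation: [[0.004, 1.0, -0.0], [1.0, -0.004, 0.0], [0.0, -0.0, -1.0]]
force: [0.1, 0.0, 0.2]
finger_gap: 0.0929
finger_force: 0.0
```

Run:
```python
from h import *
s=arm.observe(); im=viewer.camera('wrist'); cv2.imwrite('pics/w1.png',im)
np.savez('w1.npz',P=s['eef_pos'],R=s['orientation']); print(s['eef_pos'],s['orientation'],s['clock'],s['force'],s['joint_pos'])
cv2.imwrite('pics/w1b.png',cv2.resize(im,(800,600),interpolation=cv2.INTER_CUBIC))
```

```text
[0.45996815 0.03001187 0.39856371] [[ 3.84493186e-03  9.99992545e-01 -3.56699993e-04]
 [ 9.99992509e-01 -3.84477221e-03  4.47188414e-04]
 [ 4.45813650e-04 -3.58416730e-04 -9.99999836e-01]] 2.2 [0.10203691 0.0324342  0.15013885] [-4.65046107e-02 -2.45127557e-01  1.52476253e+00  4.49072321e-04
  1.86233476e+00 -4.25307548e-02]
```

View pics/w1b.png

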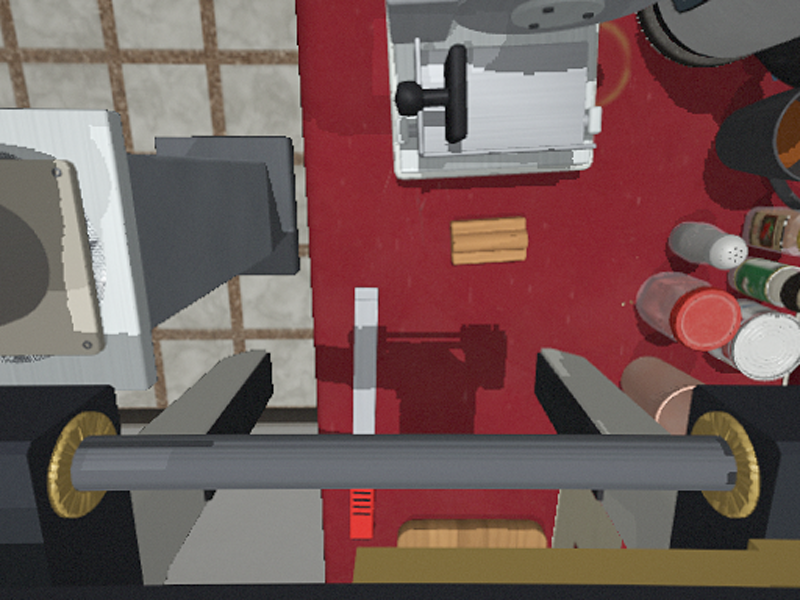

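The wrist view shows the slicer's edge from (396,181) to (592,172), the block with corners (451,221), (525,217), (528,261) and (454,265), the bar tip at (355–378,288), and the handle end at (350–373,538).

Run:
```python
from h import *
d=np.load('w1.npz'); c=cam('wrist',dict(eef_pos=d['P'],orientation=d['R']))
f=lambda L:(np.array(L,float)+.5)/1.5625-.5
def ang(a,b): v=b-a; return np.degrees(np.arctan2(v[1],v[0])),np.linalg.norm(v)
e=unp(c,f([[396,181],[592,172]]),0.02); print('edge',e.round(4),ang(*e))
b=unp(c,f([[451,221],[525,217],[528,261],[454,265]]),0.02);print('block',b.round(4),b.mean(0),ang(b[0],b[1]),ang(b[3],b[2]),ang(b[1],b[2]))
t=unp(c,f([[355,288],[378,288]]),0.004); m=unp(c,f([[354,432],[376.5,432]]),0.006); h=unp(c,f([[350,538],[373,538]]),0.015)
print(t,m,h); T,M,H=t.mean(0),m.mean(0),h.mean(0); print(T,M,H,ang(H,T),ang(M,T))
s=cam('scene'); g=lambda L:np.array(L,float)/3+[215,100]-1/3
t=unp(s,g([[213,246]]),.004)[0];h=unp(s,g([[162,41]]),.015)[0];print('scene',t,h,ang(h,t))
print('edge scene?',unp(s,g([[93,570],[283,522]]),.01), 'wp corner right far')
```

```text
edge [[0.4522 0.0874 0.02  ]
 [0.6563 0.0949 0.02  ]] (np.float64(2.11539997940473), np.float64(0.20419252078177075))
block [[ 0.5107  0.0454  0.02  ]
 [ 0.5895  0.0491  0.02  ]
 [ 0.5955  0.0016  0.02  ]
 [ 0.5149 -0.0024  0.02  ]] [0.55267799 0.02343914 0.02      ] (np.float64(2.6881895476345803), np.float64(0.0788933651999696)) (np.float64(2.80720978476474), np.float64(0.0806813711280554)) (np.float64(-82.84181389070875), np.float64(0.047936458351479756))
[[ 0.40412311 -0.03142111  0.004     ]
 [ 0.43036153 -0.03155534  0.004     ]] [[ 0.39785513 -0.21213685  0.006     ]
 [ 0.42541864 -0.21230943  0.006     ]] [[ 0.3895621  -0.35606403  0.015     ]
 [ 0.41886811 -0.35628105  0.015     ]]
[ 0.41724232 -0.03148822  0.004     ] [ 0.41163689 -0.21222314  0.006     ] [ 0.4042151  -0.35617254  0.015     ] (np.float64(87.7023705621827), np.float64(0.3251316878305914)) (np.float64(88.22356051739365), np.float64(0.18083288165334482))
scene [ 0.41930784 -0.03384898  0.004     ] [ 0.40412513 -0.35835324  0.015     ] (np.float64(87.32123312532444), np.float64(0.32504542745457315))
edge scene? [[0.64069703 0.31971067 0.01      ]
 [0.43782601 0.31186275 0.01      ]] wp corner right far
```

Run:
```python
from h import *
plan([0.4066,-0.305,0.06],Rt(87.6),10)
s=cam('scene'); print(unp(s,(np.array([[128,62],[60,82]])/3+[215,100]-1/3),.01))
```

```text
{'x': -3.36, 'y': -0.52, 'z': 3.39, 'ax': -0.0, 'ay': -0.0, 'az': 0.22}
{'x': -3.36, 'y': -0.51, 'z': 3.39, 'ax': -0.0, 'ay': -0.0, 'az': 0.22}
{'x': -3.36, 'y': -0.5, 'z': 3.39, 'ax': -0.0, 'ay': -0.0, 'az': 0.22}
{'x': -3.36, 'y': -0.48, 'z': 3.39, 'ax': -0.0, 'ay': -0.0, 'az': 0.22}
{'x': -3.36, 'y': -0.47, 'z': 3.39, 'ax': -0.0, 'ay': -0.0, 'az': 0.22}
{'x': -3.37, 'y': -0.46, 'z': 3.39, 'ax': -0.0, 'ay': -0.0, 'az': 0.22}
{'x': -3.37, 'y': -0.44, 'z': 3.39, 'ax': -0.0, 'ay': -0.0, 'az': 0.22}
{'x': -3.37, 'y': -0.43, 'z': 3.39, 'ax': -0.0, 'ay': -0.0, 'az': 0.22}
{'x': -3.37, 'y': -0.42, 'z': 3.39, 'ax': -0.0, 'ay': -0.0, 'az': 0.22}
{'x': -3.37, 'y': -0.41, 'z': 3.39, 'ax': -0.0, 'ay': -0.0, 'az': 0.22}
[[ 0.45624049 -0.3357066   0.01      ]
 [ 0.55193152 -0.32036375  0.01      ]]
```

Emit:
drive_tool --moves '[{"x": -3.36,"y": -0.5,"z": 3.4,"ax": 0,"ay": 0,"az": 0.22},{"x": -3.36,"y": -0.5,"z": 3.4,"ax": 0,"ay": 0,"az": 0.22},{"x": -3.36,"y": -0.5,"z": 3.4,"ax": 0,"ay": 0,"az": 0.22},{"x": -3.36,"y": -0.5,"z": 3.4,"ax": 0,"ay": 0,"az": 0.22},{"x": -3.36,"y": -0.5,"z": 3.4,"ax": 0,"ay": 0,"az": 0.22},{"x": -3.37,"y": -0.45,"z": 3.4,"ax": 0,"ay": 0,"az": 0.22},{"x": -3.37,"y": -0.45,"z": 3.4,"ax": 0,"ay": 0,"az": 0.22},{"x": -3.37,"y": -0.45,"z": 3.4,"ax": 0,"ay": 0,"az": 0.22},{"x": -3.37,"y": -0.4,"z": 3.4,"ax": 0,"ay": 0,"az": 0.22},{"x": -3.37,"y": -0.4,"z": 3.4,"ax": 0,"ay": 0,"az": 0.22}]' --claw 0.5 --newtons 40

```text
clock: 3.5
eef_pos: [0.407, -0.3058, 0.058]
orientation: [[0.04, 0.999, 0.001], [0.999, -0.04, -0.001], [-0.0, 0.001, -1.0]]
force: [0.9, -0.6, -0.4]
finger_gap: 0.0466
finger_force: 0.0
```

Run:
```python
from h import *
s=arm.observe(); im=viewer.camera('wrist'); a=cv2.imread
print(s['eef_pos'],s['finger_gap'])
cv2.imwrite('pics/w2.png',np.hstack([im,viewer.camera('scene')[90:300,200:320].repeat(1,0) if 0 else cv2.resize(viewer.camera('scene')[90:218,200:296],(288,384))]))
```

```text
[ 0.40704874 -0.30580236  0.05804914] 0.046556488963287915
```

View pics/w2.png

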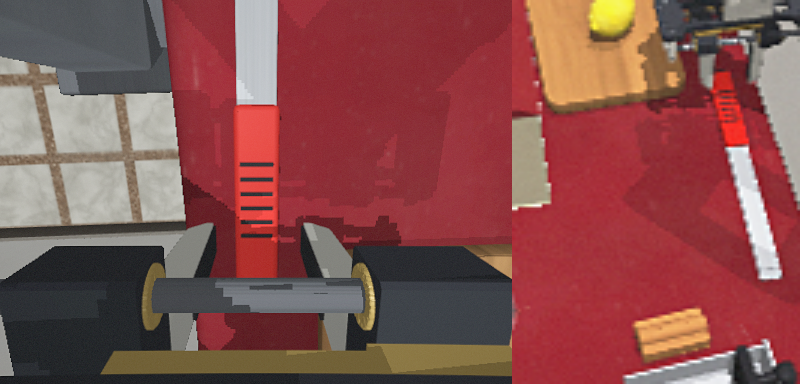

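The handle is centred between the fingers (235–277, centre 256) and aligned with them, so I'll go down and grip.

Emit:
drive_tool --moves '[{"x": 0,"y": 0,"z": 2,"ax": 0,"ay": 0,"az": 0},{"x": 0,"y": 0,"z": 2,"ax": 0,"ay": 0,"az": 0},{"x": 0,"y": 0,"z": 1,"ax": 0,"ay": 0,"az": 0},{"x": 0,"y": 0,"z": 0.4,"ax": 0,"ay": 0,"az": 0},{"x": 0,"y": 0,"z": 0,"ax": 0,"ay": 0,"az": 0}]'

```text
clock: 4.22
eef_pos: [0.4069, -0.3056, 0.0052]
orientation: [[0.042, 0.999, 0.001], [0.999, -0.042, -0.0], [-0.0, 0.001, -1.0]]
force: [-0.2, 0.3, -0.4]
finger_gap: 0.0463
finger_force: 0.0
```

Emit:
drive_tool --moves '[{"x": 0,"y": 0,"z": 0,"ax": 0,"ay": 0,"az": 0},{"x": 0,"y": 0,"z": 0,"ax": 0,"ay": 0,"az": 0},{"x": 0,"y": 0,"z": 0,"ax": 0,"ay": 0,"az": 0},{"x": 0,"y": 0,"z": 0,"ax": 0,"ay": 0,"az": 0},{"x": 0,"y": 0,"z": 0,"ax": 0,"ay": 0,"az": 0},{"x": 0,"y": 0,"z": 0,"ax": 0,"ay": 0,"az": 0}]' --claw 1 --newtons 50

```text
clock: 4.97
eef_pos: [0.4067, -0.3061, 0.0052]
orientation: [[0.043, 0.999, 0.001], [0.999, -0.043, -0.001], [-0.001, 0.001, -1.0]]
force: [-1.1, 0.3, 5.3]
finger_gap: 0.0294
finger_force: 50.0
```

Emit:
drive_tool --moves '[{"x": 0,"y": 0,"z": -2,"ax": 0,"ay": 0,"az": 0},{"x": 0,"y": 0,"z": -3,"ax": 0,"ay": 0,"az": 0},{"x": 0,"y": 0,"z": -4,"ax": 0,"ay": 0,"az": 0},{"x": 0,"y": 0,"z": -4,"ax": 0,"ay": 0,"az": 0},{"x": 0,"y": 0,"z": -3,"ax": 0,"ay": 0,"az": 0},{"x": 0,"y": 0,"z": 0,"ax": 0,"ay": 0,"az": 0}]'

```text
clock: 5.72
eef_pos: [0.4076, -0.307, 0.1668]
orientation: [[0.043, 0.999, 0.003], [0.999, -0.043, -0.003], [-0.003, 0.004, -1.0]]
force: [-0.3, -0.8, -1.4]
finger_gap: 0.029
finger_force: 50.0
```

```bash
cat >> h.py <<'E'
h=np.array([np.cos(np.radians(92.2)),np.sin(np.radians(92.2)),0]); S=np.array([.5535,.0905,0]); 
OFF=np.array([.275,0,.0052])
def tcp(s_in,z,pitch,yaw=92.2): "TCP for tip underside s_in m past the edge at height z"
def tcp(s_in,z,pitch,yaw=92.2,off=OFF): return S+h*s_in+[0,0,z]-Rt(yaw,pitch)@off
E
python3 - <<'E'
from h import *
ims=[viewer.camera(n) for n in ('scene','side')]; s=arm.observe()
tip=s['eef_pos']+s['orientation']@OFF; print('pred tip',tip,[proj(cam(n),[tip])[0].round(1) for n in ('scene','side')])
out=[]
for n,im in zip(('scene','side'),ims):
    u,v=proj(cam(n),[tip])[0].astype(int); print(n,u-30,v-30); out.append(cv2.resize(im[v-30:v+30,u-30:u+30],(400,400),interpolation=cv2.INTER_CUBIC))
cv2.imwrite('pics/t3.png',np.hstack(out))
plan(tcp(-.109,.062,17.5),Rt(92.2,17.5),8)
E
```

```text
pred tip [ 0.41784433 -0.03074534  0.15830516] [array([290.6, 157. ]), array([304.5, 149.5])]
scene 260 126
side 274 119
{'x': 0.42, 'y': 2.0, 'z': 0.17, 'ax': -0.09, 'ay': -2.19, 'az': -0.58}
{'x': 0.4, 'y': 2.01, 'z': 0.16, 'ax': -0.09, 'ay': -2.19, 'az': -0.58}
{'x': 0.39, 'y': 2.01, 'z': 0.15, 'ax': -0.09, 'ay': -2.19, 'az': -0.58}
{'x': 0.37, 'y': 2.02, 'z': 0.13, 'ax': -0.09, 'ay': -2.19, 'az': -0.58}
{'x': 0.36, 'y': 2.02, 'z': 0.12, 'ax': -0.09, 'ay': -2.19, 'az': -0.58}
{'x': 0.34, 'y': 2.02, 'z': 0.11, 'ax': -0.09, 'ay': -2.19, 'az': -0.58}
{'x': 0.33, 'y': 2.03, 'z': 0.1, 'ax': -0.09, 'ay': -2.19, 'az': -0.58}
{'x': 0.31, 'y': 2.03, 'z': 0.09, 'ax': -0.09, 'ay': -2.19, 'az': -0.58}
```

View pics/t3.png

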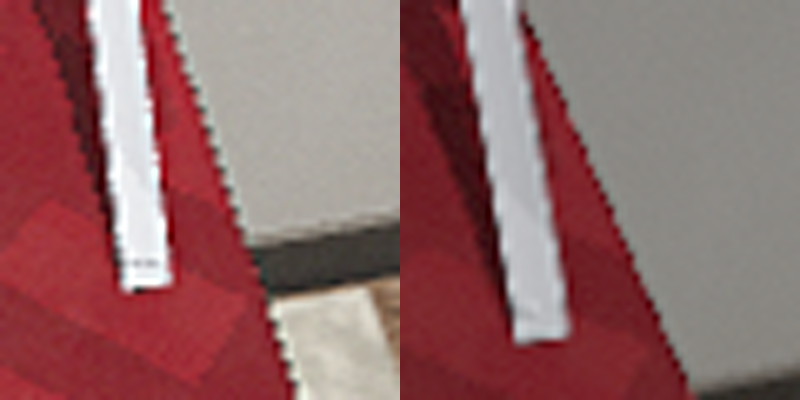

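The tip appears at scene (282.0,169.2) and side (295.0,170.1), well below the prediction. The bar has sagged in the grip, so I'll triangulate it.

```bash
cat >> h.py <<'E'
def tri(obs):
    from scipy.optimize import least_squares
    r=least_squares(lambda X:np.concatenate([proj(cam(n),[X])[0]-uv for n,uv in obs]),[.45,0,.05]); return r.x,r.fun
E
python3 - <<'E'
from h import *
s=arm.observe(); X,r=tri([('scene',[282.05,169.2]),('side',[295,170.1])]); print(X,r)
o=s['orientation'].T@(X-s['eef_pos']); print('in tool',o,np.degrees(np.arctan2(o[2]-.0032,o[0])))
E
```

```text
[ 0.41449832 -0.09553193 -0.00647095] [ 0.30218215  0.05390011 -0.26928864 -0.0376332 ]
in tool [ 0.2100116  -0.00043569  0.16993002] 38.44636417354177
```

The bar has pivoted about 38° nose-down, with the tip on the worktop. That works if the grip acts as a hinge and the block's crest sets the pitch. I'll tighten the grip and carry it raised to the block with the tool vertical.

```bash
cat >> h.py <<'E'
L=.273
def tcpH(s_in,z,th,side=0):
    "hinged: TCP (tool vertical) for tip underside s_in past edge, height z, bar pitch th"
    a=np.radians(th);u=np.array([0,0,1.]);n=np.sin(a)*h+np.cos(a)*u;b=np.cos(a)*h-np.sin(a)*u
    return S+h*s_in+u*z-L*b+.010*n-[0,0,.005]
E
python3 - <<'E'
from h import *
s=arm.observe(); P=s['eef_pos']+[0,0,.08]; T=tcpH(-.035,.08,37); print(P,T)
plan(T,Rt(92.2),8,P0=P)
E
```

```text
[ 0.40602088 -0.3054947   0.24330844] [ 0.56298215 -0.15632728  0.24728186]
{'x': 1.95, 'y': 1.88, 'z': -0.05, 'ax': -0.01, 'ay': -0.01, 'az': -0.58}
{'x': 1.93, 'y': 1.9, 'z': -0.05, 'ax': -0.01, 'ay': -0.01, 'az': -0.58}
{'x': 1.91, 'y': 1.92, 'z': -0.05, 'ax': -0.01, 'ay': -0.01, 'az': -0.58}
{'x': 1.89, 'y': 1.94, 'z': -0.05, 'ax': -0.01, 'ay': -0.01, 'az': -0.58}
{'x': 1.87, 'y': 1.96, 'z': -0.05, 'ax': -0.01, 'ay': -0.01, 'az': -0.58}
{'x': 1.85, 'y': 1.98, 'z': -0.05, 'ax': -0.01, 'ay': -0.01, 'az': -0.58}
{'x': 1.83, 'y': 2.0, 'z': -0.05, 'ax': -0.01, 'ay': -0.01, 'az': -0.58}
{'x': 1.81, 'y': 2.01, 'z': -0.05, 'ax': -0.01, 'ay': -0.01, 'az': -0.58}
```

Emit:
drive_tool --moves '[{"x": 0,"y": 0,"z": 0,"ax": 0,"ay": 0,"az": 0},{"x": 0,"y": 0,"z": -0.5,"ax": 0,"ay": 0,"az": 0},{"x": 0,"y": 0,"z": -1,"ax": 0,"ay": 0,"az": 0},{"x": 0,"y": 0,"z": -1.5,"ax": 0,"ay": 0,"az": 0},{"x": 0,"y": 0,"z": -1.5,"ax": 0,"ay": 0,"az": 0},{"x": 0,"y": 0,"z": -1.5,"ax": 0,"ay": 0,"az": 0},{"x": 0,"y": 0,"z": -1,"ax": 0,"ay": 0,"az": 0},{"x": 0,"y": 0,"z": -1,"ax": 0,"ay": 0,"az": 0}]' --claw 1 --newtons 60

```text
clock: 6.82
eef_pos: [0.4064, -0.3058, 0.2453]
orientation: [[0.043, 0.999, 0.0], [0.999, -0.043, -0.0], [-0.0, 0.0, -1.0]]
force: [0.6, -0.2, -3.6]
finger_gap: 0.0289
finger_force: 60.0
```

Emit:
drive_tool --moves '[{"x": 1,"y": 1.1,"z": 0,"ax": 0,"ay": 0,"az": -0.4},{"x": 1.7,"y": 1.9,"z": 0,"ax": 0,"ay": 0,"az": -0.6},{"x": 1.9,"y": 1.9,"z": 0,"ax": 0,"ay": 0,"az": -0.6},{"x": 1.9,"y": 1.9,"z": 0,"ax": 0,"ay": 0,"az": -0.6},{"x": 1.9,"y": 2,"z": 0,"ax": 0,"ay": 0,"az": -0.6},{"x": 1.9,"y": 2,"z": 0,"ax": 0,"ay": 0,"az": -0.6},{"x": 1.9,"y": 2,"z": 0,"ax": 0,"ay": 0,"az": -0.6},{"x": 1.8,"y": 1.9,"z": 0,"ax": 0,"ay": 0,"az": -0.6},{"x": 1,"y": 1,"z": 0,"ax": 0,"ay": 0,"az": 0},{"x": 0,"y": 0,"z": 0,"ax": 0,"ay": 0,"az": 0}]'

```text
clock: 8.07
eef_pos: [0.5642, -0.1554, 0.244]
orientation: [[-0.039, 0.999, -0.001], [0.999, 0.039, 0.0], [0.0, -0.001, -1.0]]
force: [-0.3, 1.0, -3.4]
finger_gap: 0.0288
finger_force: 60.0
```

Run:
```python
from h import *
s=arm.observe(); print(s['eef_pos'],s['orientation'][:,0],s['force'])
ims=[viewer.camera(n) for n in ('scene','side')]
out=[]
for n,im,(u,v) in zip(('scene','side'),ims,((215,140),(225,145))):
    out.append(cv2.resize(im[v:v+100,u:u+80],(400,500),interpolation=cv2.INTER_CUBIC))
cv2.imwrite('pics/t4.png',np.hstack(out))
```

```text
[ 0.56416136 -0.15544973  0.24398023] [-3.89664982e-02  9.99240400e-01  4.84127617e-04] [-0.31802765  1.03987673 -3.4090972 ]
```

View pics/t4.png

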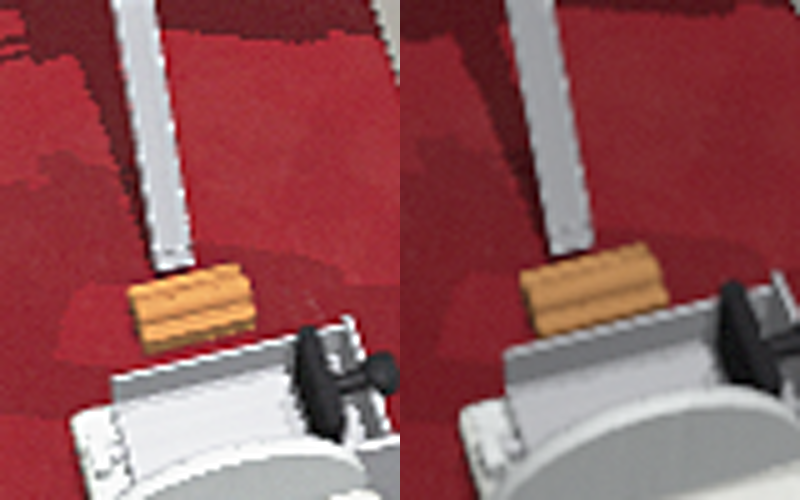

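The tip shows at scene (249.6,193.0) and side (258.6,195.0), just short of the block. Block centre is near scene (253,201).

Run:
```python
from h import *
s=arm.observe(); X,r=tri([('scene',[249.6,193.0]),('side',[258.6,195.0])]); print(X,r)
o=s['orientation'].T@(X-s['eef_pos']); print('in tool',o,np.degrees(np.arctan2(o[2]+.005+.008,o[0])),np.hypot(o[0],o[2]+.005))
print(tri([('scene',[253,201.2]),('side',[263.6,202.6])]))
```

```text
[ 0.55926664 -0.00430237  0.02182991] [-0.05174669 -0.00452721  0.04518521  0.00265574]
in tool [0.15250015 0.00173085 0.22242275] 57.06598346724019 0.27382002366599323
(array([0.55714115, 0.04533956, 0.0492319 ]), array([ 0.29163473,  0.02977896, -0.2530575 , -0.0182032 ]))
```

The bar has sagged further, to 57°, so this grip is too far from the centre of mass. I'll lay it down on clear worktop beside the block and regrip nearer the middle and deeper.

Emit:
drive_tool --moves '[{"x": -1,"y": -1.3,"z": -0.4,"ax": 0,"ay": 0,"az": 0},{"x": -1.4,"y": -1.8,"z": -0.3,"ax": 0,"ay": 0,"az": 0},{"x": -1.8,"y": -2.2,"z": 0,"ax": 0,"ay": 0,"az": 0},{"x": -1.8,"y": -2.2,"z": 0,"ax": 0,"ay": 0,"az": 0},{"x": -1.5,"y": -1.7,"z": 0,"ax": 0,"ay": 0,"az": 0},{"x": -1.2,"y": -1.5,"z": 2,"ax": 0,"ay": 0,"az": 0},{"x": -0.3,"y": -0.5,"z": 2,"ax": 0,"ay": 0,"az": 0},{"x": 0,"y": 0,"z": 2,"ax": 0,"ay": 0,"az": 0},{"x": 0,"y": 0,"z": 2,"ax": 0,"ay": 0,"az": 0},{"x": 0,"y": 0,"z": 2,"ax": 0,"ay": 0,"az": 0}]' --newtons 30

```text
clock: 9.43
eef_pos: [0.4553, -0.2499, 0.1497]
orientation: [[-0.038, 0.999, -0.001], [0.999, 0.038, 0.001], [0.001, -0.001, -1.0]]
force: [0.3, -0.2, -1.3]
finger_gap: 0.0291
finger_force: 30.0
```

Emit:
drive_tool --moves '[{"x": 0,"y": 0,"z": 2.5,"ax": 0,"ay": 0,"az": 0},{"x": 0,"y": 0,"z": 2.5,"ax": 0,"ay": 0,"az": 0},{"x": 0,"y": 0,"z": 2.5,"ax": 0,"ay": 0,"az": 0},{"x": 0,"y": 0,"z": 2.5,"ax": 0,"ay": 0,"az": 0},{"x": 0,"y": 0,"z": 1.5,"ax": 0,"ay": 0,"az": 0},{"x": 0,"y": 0,"z": 0,"ax": 0,"ay": 0,"az": 0}]'

```text
clock: 10.18
eef_pos: [0.4543, -0.2493, 0.0348]
orientation: [[-0.038, 0.999, -0.003], [0.999, 0.038, 0.002], [0.002, -0.003, -1.0]]
force: [0.0, -0.1, -1.9]
finger_gap: 0.0292
finger_force: 30.0
```

Emit:
drive_tool --moves '[{"x": 0,"y": 0,"z": 1.5,"ax": 0,"ay": 0,"az": 0},{"x": 0,"y": 0,"z": 1,"ax": 0,"ay": 0,"az": 0},{"x": 0,"y": 0,"z": 0.3,"ax": 0,"ay": 0,"az": 0},{"x": 0,"y": 0,"z": 0,"ax": 0,"ay": 0,"az": 0}]'

```text
clock: 10.68
eef_pos: [0.4561, -0.2511, 0.0098]
orientation: [[-0.037, 0.999, 0.001], [0.999, 0.038, -0.001], [-0.001, 0.001, -1.0]]
force: [-2.6, 2.8, 8.5]
finger_gap: 0.0296
finger_force: 30.0
```

Emit:
drive_tool --moves '[{"x": 0,"y": 0,"z": 0,"ax": 0,"ay": 0,"az": 0},{"x": 0,"y": 0,"z": 0,"ax": 0,"ay": 0,"az": 0},{"x": 0,"y": 0,"z": 0,"ax": 0,"ay": 0,"az": 0},{"x": 0,"y": 0,"z": -2,"ax": 0,"ay": 0,"az": 0},{"x": 2,"y": 0,"z": -2,"ax": 0,"ay": 0,"az": 0},{"x": 4.2,"y": 0,"z": 0,"ax": 0,"ay": 0,"az": 0},{"x": 0,"y": 0,"z": 0,"ax": 0,"ay": 0,"az": 0}]' --claw 0.5

```text
clock: 11.55
eef_pos: [0.4528, -0.1866, 0.0485]
orientation: [[-0.04, 0.999, -0.0], [0.999, 0.04, 0.001], [0.001, -0.0, -1.0]]
force: [0.0, -1.4, 0.1]
finger_gap: 0.0466
finger_force: 0.0
```

Run:
```python
from h import *
s=arm.observe(); print(s['eef_pos'],s['finger_gap'],s['orientation'])
cv2.imwrite('pics/w5.png',np.hstack([viewer.camera('wrist'),cv2.resize(viewer.camera('scene')[90:218,200:296],(288,384))]))
```

```text
[ 0.45282138 -0.18664422  0.0484774 ] 0.046570876637839126 [[-3.96705711e-02  9.99212771e-01 -2.89563480e-04]
 [ 9.99212531e-01  3.96707759e-02  7.39284353e-04]
 [ 7.50189575e-04 -2.60007625e-04 -9.99999685e-01]]
```

View pics/w5.png

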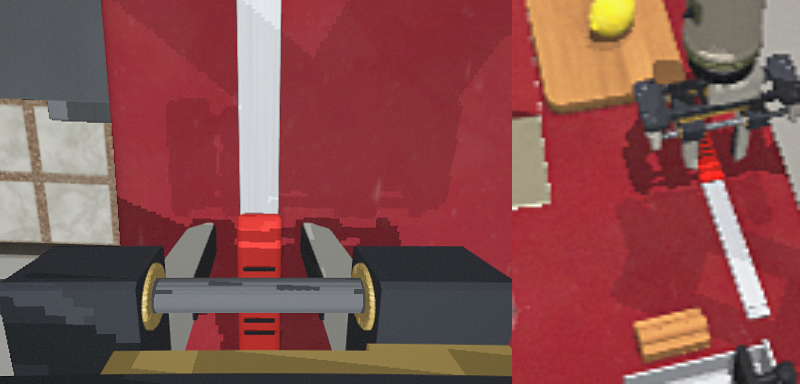

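The bar lies flat and aligned between the fingers, with the handle/blade boundary at wrist row 213, column 259.

Run:
```python
from h import *
s=arm.observe(); c=cam('wrist',s); p=unp(c,[[259,213],[259,100]],.015); p[1]=unp(c,[[259,100]],.006)[0]
for q in p: print(q, s['orientation'].T@(q-s['eef_pos']))
```

```text
[ 0.45348502 -0.18479224  0.015     ] [0.00378771 0.00054184 0.03357274]
[ 0.45083582 -0.11439474  0.006     ] [0.07423791 0.00061604 0.04254996]
```

Emit:
drive_tool --moves '[{"x": -1,"y": 0,"z": 1.5,"ax": 0,"ay": 0,"az": 0},{"x": 0,"y": 0,"z": 1.5,"ax": 0,"ay": 0,"az": 0},{"x": 0,"y": 0,"z": 1,"ax": 0,"ay": 0,"az": 0},{"x": 0,"y": 0,"z": 0.7,"ax": 0,"ay": 0,"az": 0},{"x": 0,"y": 0,"z": 0,"ax": 0,"ay": 0,"az": 0}]'

```text
clock: 12.28
eef_pos: [0.4532, -0.1986, 0.0011]
orientation: [[-0.037, 0.999, -0.001], [0.999, 0.037, 0.0], [0.0, -0.001, -1.0]]
force: [-0.8, -0.5, -0.7]
finger_gap: 0.0463
finger_force: 0.0
```

Emit:
drive_tool --moves '[{"x": 0,"y": 0,"z": 0,"ax": 0,"ay": 0,"az": 0},{"x": 0,"y": 0,"z": 0,"ax": 0,"ay": 0,"az": 0},{"x": 0,"y": 0,"z": 0,"ax": 0,"ay": 0,"az": 0},{"x": 0,"y": 0,"z": 0,"ax": 0,"ay": 0,"az": 0},{"x": 0,"y": 0,"z": 0,"ax": 0,"ay": 0,"az": 0},{"x": 0,"y": 0,"z": 0,"ax": 0,"ay": 0,"az": 0}]' --claw 1 --newtons 60

```text
clock: 13.02
eef_pos: [0.4536, -0.1987, 0.0017]
orientation: [[-0.037, 0.999, 0.0], [0.999, 0.037, -0.0], [-0.0, 0.0, -1.0]]
force: [0.6, -0.0, 0.1]
finger_gap: 0.0291
finger_force: 60.0
```

Emit:
drive_tool --moves '[{"x": 0,"y": 0,"z": -0.5,"ax": 0,"ay": 0,"az": 0},{"x": 0,"y": 0,"z": -1,"ax": 0,"ay": 0,"az": 0},{"x": 0,"y": 0,"z": -1.5,"ax": 0,"ay": 0,"az": 0},{"x": 0,"y": 0,"z": -2,"ax": 0,"ay": 0,"az": 0},{"x": 0,"y": 0,"z": -2,"ax": 0,"ay": 0,"az": 0},{"x": 0,"y": 0,"z": -2,"ax": 0,"ay": 0,"az": 0},{"x": 0,"y": 0,"z": -2,"ax": 0,"ay": 0,"az": 0},{"x": 0,"y": 0,"z": -1,"ax": 0,"ay": 0,"az": 0},{"x": 0,"y": 0,"z": 0,"ax": 0,"ay": 0,"az": 0}]'

```text
clock: 14.15
eef_pos: [0.4541, -0.1991, 0.1228]
orientation: [[-0.037, 0.999, 0.002], [0.999, 0.037, -0.001], [-0.001, 0.002, -1.0]]
force: [0.2, -0.3, -4.1]
finger_gap: 0.0294
finger_force: 60.0
```

```bash
cat >> h.py <<'E'
OFF=np.array([.216,0,.002])
def tipfind(n,im,g,r=28):
    "lowest white-ish blob end near expected pixel g: masks pale pixels connected, returns end centre"
    b,gg,rr=[im[...,i].astype(int) for i in range(3)]
    m=((rr-b<45)&(rr-gg<45)&(b>110)).astype(np.uint8)
    return m
E
python3 - <<'E'
from h import *
s=arm.observe(); tip=s['eef_pos']+s['orientation']@OFF; print(s['eef_pos'],s['force'],tip)
for n in ('scene','side'):
    im=viewer.camera(n); cv2.imwrite(f'pics/{n}6.png',im); u,v=proj(cam(n),[tip])[0]; print(n,u,v)
    m=tipfind(n,im,(u,v)); k,lab=cv2.connectedComponents(m)
    for L_ in range(1,k):
        ys,xs=np.where(lab==L_)
        if 60<len(xs)<1500 and abs(xs.mean()-u)<30 and abs(ys.mean()-v)<70:
            b=ys.max(); print(' comp',len(xs),'rows',ys.min(),b,[(y,xs[ys==y].min(),xs[ys==y].max()) for y in (b-20,b-3,b-2,b-1,b)])
E
```

```text
[ 0.45405775 -0.19905218  0.1228299 ] [ 0.21711058 -0.29140927 -4.11895246] [0.44597964 0.01679421 0.12057542]
scene 285.02767794010055 176.86796379662505Traceback (most recent call last):
  File "<stdin>", line 9, in <module>
    return umr_minimum(a, axis, None, out, keepdims, initial, where)
ValueError: zero-size array to reduction operation minimum which has no identity
```

```bash
sed -i 's/^OFF=np.array(\[.216,0,.002\])/OFF=np.array([.218,0,.002])/' h.py
cat >> h.py <<'E'
def comps(n,im,u,v):
    m=tipfind(n,im,(u,v)); k,lab=cv2.connectedComponents(m)
    for q in range(1,k):
        ys,xs=np.where(lab==q)
        if 30<len(xs)<2000 and abs(xs.mean()-u)<35 and abs(ys.mean()-v)<70:
            b=ys.max(); print(n,' comp',len(xs),'rows',ys.min(),b,[(y,*(xs[ys==y].min(),xs[ys==y].max())) for y in (b-20,b-8,b-3,b-2,b-1,b) if (ys==y).any()])
E
python3 - <<'E'
from h import *
s=arm.observe(); tip=s['eef_pos']+s['orientation']@OFF
for n in ('scene','side'):
    im=viewer.camera(n); cv2.imwrite(f'pics/{n}6.png',im); u,v=proj(cam(n),[tip])[0]; print(n,u,v); comps(n,im,u,v)
E
```

```text
scene 285.4037581187256 177.57268692550008
scene  comp 55 rows 113 128 [(np.int64(120), np.int64(274), np.int64(276)), (np.int64(125), np.int64(273), np.int64(275)), (np.int64(126), np.int64(273), np.int64(275)), (np.int64(127), np.int64(273), np.int64(274)), (np.int64(128), np.int64(273), np.int64(273))]
scene  comp 457 rows 120 178 [(np.int64(158), np.int64(274), np.int64(282)), (np.int64(170), np.int64(279), np.int64(286)), (np.int64(175), np.int64(280), np.int64(288)), (np.int64(176), np.int64(280), np.int64(289)), (np.int64(177), np.int64(281), np.int64(287)), (np.int64(178), np.int64(282), np.int64(282))]
scene  comp 468 rows 169 199 [(np.int64(179), np.int64(302), np.int64(318)), (np.int64(191), np.int64(306), np.int64(323)), (np.int64(196), np.int64(308), np.int64(324)), (np.int64(197), np.int64(310), np.int64(321)), (np.int64(198), np.int64(309), np.int64(315)), (np.int64(199), np.int64(310), np.int64(310))]
scene  comp 49 rows 203 214 [(np.int64(206), np.int64(278), np.int64(285)), (np.int64(211), np.int64(280), np.int64(287)), (np.int64(212), np.int64(281), np.int64(282)),
[... 321 characters left out ...]
, np.int64(294), np.int64(303)), (np.int64(172), np.int64(295), np.int64(303)), (np.int64(173), np.int64(295), np.int64(300))]
side  comp 179 rows 186 215 [(np.int64(195), np.int64(326), np.int64(331)), (np.int64(207), np.int64(331), np.int64(336)), (np.int64(212), np.int64(333), np.int64(339)), (np.int64(213), np.int64(334), np.int64(339)), (np.int64(214), np.int64(334), np.int64(339)), (np.int64(215), np.int64(334), np.int64(338))]
side  comp 38 rows 200 209 [(np.int64(201), np.int64(300), np.int64(301)), (np.int64(206), np.int64(296), np.int64(304)), (np.int64(207), np.int64(297), np.int64(304)), (np.int64(208), np.int64(303), np.int64(304)), (np.int64(209), np.int64(303), np.int64(303))]
```

The tip matches the prediction within 0.5 px, so this grip holds. Now I'll pitch the bar and move it in front of the block.

```bash
sed -i 's/S=np.array(\[.5535,.0905,0\])/S=np.array([.5535,.0915,0])/; s/,off=OFF): return/,off=None): off=OFF if off is None else off; return/' h.py
python3 - <<'E'
from h import *
T=tcp(-.111,.060,17.5);print(T); plan(T,Rt(92.2,17.5),9)
E
```

```text
[ 0.56571918 -0.22657426  0.1274613 ]
{'x': -0.36, 'y': 1.24, 'z': -0.08, 'ax': -0.01, 'ay': -1.95, 'az': -0.0}
{'x': -0.36, 'y': 1.24, 'z': -0.06, 'ax': -0.01, 'ay': -1.95, 'az': -0.0}
{'x': -0.36, 'y': 1.24, 'z': -0.05, 'ax': -0.01, 'ay': -1.95, 'az': -0.0}
{'x': -0.37, 'y': 1.24, 'z': -0.04, 'ax': -0.01, 'ay': -1.95, 'az': -0.0}
{'x': -0.37, 'y': 1.24, 'z': -0.03, 'ax': -0.01, 'ay': -1.95, 'az': -0.0}
{'x': -0.37, 'y': 1.24, 'z': -0.01, 'ax': -0.01, 'ay': -1.95, 'az': -0.0}
{'x': -0.37, 'y': 1.24, 'z': -0.0, 'ax': -0.01, 'ay': -1.95, 'az': -0.0}
{'x': -0.37, 'y': 1.24, 'z': 0.01, 'ax': -0.01, 'ay': -1.95, 'az': -0.0}
{'x': -0.37, 'y': 1.24, 'z': 0.03, 'ax': -0.01, 'ay': -1.95, 'az': -0.0}
```

Emit:
drive_tool --moves '[{"x": -0.2,"y": 0.8,"z": 0,"ax": 0,"ay": -1.5,"az": 0},{"x": -0.4,"y": 1.3,"z": 0,"ax": 0,"ay": -2,"az": 0},{"x": -0.4,"y": 1.3,"z": -0.1,"ax": 0,"ay": -2,"az": 0},{"x": -0.4,"y": 1.3,"z": -0.1,"ax": 0,"ay": -2,"az": 0},{"x": -0.4,"y": 1.3,"z": 0,"ax": 0,"ay": -2,"az": 0},{"x": -0.4,"y": 1.3,"z": 0,"ax": 0,"ay": -2,"az": 0},{"x": -0.4,"y": 1.3,"z": 0,"ax": 0,"ay": -2,"az": 0},{"x": -0.4,"y": 1.3,"z": 0,"ax": 0,"ay": -2,"az": 0},{"x": -0.3,"y": 1.3,"z": 0,"ax": 0,"ay": -2,"az": 0},{"x": 0,"y": 0,"z": 0,"ax": 0,"ay": 0,"az": 0}]'

```text
clock: 15.55
eef_pos: [0.5673, -0.2264, 0.1278]
orientation: [[-0.037, 0.999, 0.011], [0.953, 0.039, -0.301], [-0.301, -0.0, -0.954]]
force: [-1.0, -0.2, -3.1]
finger_gap: 0.0291
finger_force: 60.0
```

Run:
```python
from h import *
s=arm.observe(); tip=s['eef_pos']+s['orientation']@OFF; print(s['eef_pos'],s['force'],tip,s['orientation'])
W=[]
for n in ('scene','side'):
    im=viewer.camera(n); cv2.imwrite(f'pics/{n}7.png',im); u,v=proj(cam(n),[tip])[0]; print(n,u,v); comps(n,im,u,v)
    # overlays: predicted tip, slot, crest
    for X,col in ((tip,(0,255,0)),(S,(255,0,0)),(S-h*.071+[0,0,.031],(0,0,0)),(S+[0,0,.02],(255,255,0))):
        p=proj(cam(n),[X])[0]; print(p.round(1))
```

```text
[ 0.56733155 -0.2263772   0.12777226] [-0.9700882  -0.18184759 -3.14462643] [ 0.55930466 -0.01925887  0.06020329] [[-3.69241798e-02  9.99254297e-01  1.12896294e-02]
 [ 9.52845464e-01  3.86098909e-02 -3.00989698e-01]
 [-3.01201140e-01 -3.56525537e-04 -9.53560562e-01]]
scene 248.65398661262904 183.6230753840121
scene  comp 427 rows 129 183 [(np.int64(163), np.int64(240), np.int64(247)), (np.int64(175), np.int64(243), np.int64(250)), (np.int64(180), np.int64(244), np.int64(251)), (np.int64(181), np.int64(244), np.int64(251)), (np.int64(182), np.int64(244), np.int64(252)), (np.int64(183), np.int64(244), np.int64(248))]
scene  comp 49 rows 203 214 [(np.int64(206), np.int64(278), np.int64(285)), (np.int64(211), np.int64(280), np.int64(287)), (np.int64(212), np.int64(281), np.int64(282)), (np.int64(213), np.int64(281), np.int64(283)), (np.int64(214), np.int64(282), np.int64(283))]
[248.7 183.6]
[257.1 219.6]
[251.9 197.6]
[257.2 217. ]
side 257.36349204707614 183.4317439085899
side  comp 396 rows 141 183 [(np.int64(163), np.int64(248), np.int64(256)), (np.int64(175), np.int64(251), np.int64(260)), (np.int64(180), np.int64(253), np.int64(261)), (np.int64(181), np.int64(253), np.int64(261)), (np.int64(182), np.int64(253), np.int64(261)), (np.int64(183), np.int64(253), np.int64(257))]
[257.4 183.4]
[268.3 224.5]
[261.6 199.5]
[268.4 220.8]
```

The tip agrees again. I'll lower it onto the insertion line and advance over the block.

Emit:
drive_tool --moves '[{"x": 0.2,"y": 0,"z": 0.7,"ax": 0,"ay": 0,"az": 0},{"x": 0.2,"y": -0.1,"z": 0.7,"ax": 0,"ay": 0,"az": 0},{"x": 0.5,"y": 0,"z": 0,"ax": 0,"ay": 0,"az": 0},{"x": 1,"y": 0,"z": 0,"ax": 0,"ay": 0,"az": 0},{"x": 1,"y": 0,"z": 0,"ax": 0,"ay": 0,"az": 0},{"x": 1,"y": 0,"z": 0,"ax": 0,"ay": 0,"az": 0},{"x": 1,"y": 0,"z": 0,"ax": 0,"ay": 0,"az": 0},{"x": 1,"y": 0,"z": 0,"ax": 0,"ay": 0,"az": 0},{"x": 0.5,"y": 0,"z": 0,"ax": 0,"ay": 0,"az": 0},{"x": 0,"y": 0,"z": 0,"ax": 0,"ay": 0,"az": 0}]'

```text
clock: 16.9
eef_pos: [0.5634, -0.1697, 0.0954]
orientation: [[-0.036, 0.999, 0.011], [0.953, 0.038, -0.3], [-0.301, -0.0, -0.954]]
force: [0.8, -0.1, -3.0]
finger_gap: 0.0291
finger_force: 60.0
```

```bash
cat >> h.py <<'E'
def where():
    s=arm.observe(); tip=s['eef_pos']+s['orientation']@OFF; x=s['orientation'][:,0]
    p=np.degrees(np.arcsin(-x[2])); sl=np.tan(np.radians(p)); d=tip-S; si=d@h
    print('t %.2f'%s['clock'],'tip',tip.round(4),'s_in %.4f lat %.4f'%(si,d[0]*h[1]-d[1]*h[0]),'pitch %.2f'%p,'yaw %.2f'%np.degrees(np.arctan2(x[1],x[0])),'z@crest(-.069) %.4f z@edge %.4f'%(tip[2]+(si+.069)*sl,tip[2]+si*sl),'F',s['force'].round(2),'M',s['moment'].round(2),'gap',round(s['finger_gap'],4))
E
python3 - <<'E'
from h import *
where(); s=arm.observe(); tip=s['eef_pos']+s['orientation']@OFF
for n in ('scene','side'):
    im=viewer.camera(n); u,v=proj(cam(n),[tip])[0]; print(n,u,v); comps(n,im,u,v)
E
```

```text
t 16.90 tip [0.5555 0.0375 0.0279] s_in -0.0541 lat -0.0000 pitch 17.50 yaw 92.18 z@crest(-.069) 0.0326 z@edge 0.0109 F [ 0.76 -0.09 -3.03] M [ 0.27  0.09 -0.02] gap 0.0291
scene 253.17843422446632 202.20448492674748
scene  comp 428 rows 147 202 [(np.int64(182), np.int64(244), np.int64(252)), (np.int64(194), np.int64(247), np.int64(255)), (np.int64(199), np.int64(249), np.int64(256)), (np.int64(200), np.int64(249), np.int64(256)), (np.int64(201), np.int64(249), np.int64(255)), (np.int64(202), np.int64(249), np.int64(251))]
scene  comp 47 rows 203 214 [(np.int64(206), np.int64(278), np.int64(285)), (np.int64(211), np.int64(280), np.int64(287)), (np.int64(212), np.int64(281), np.int64(282)), (np.int64(213), np.int64(281), np.int64(282)), (np.int64(214), np.int64(282), np.int64(283))]
side 263.1912510877816 204.5274387002838
side  comp 410 rows 161 204 [(np.int64(184), np.int64(254), np.int64(262)), (np.int64(196), np.int64(257), np.int64(265)), (np.int64(201), np.int64(258), np.int64(267)), (np.int64(202), np.int64(259), np.int64(267)), (np.int64(203), np.int64(259), np.int64(266)), (np.int64(204), np.int64(259), np.int64(262))]
```

Emit:
drive_tool --moves '[{"x": 0.8,"y": 0,"z": 0,"ax": 0,"ay": 0,"az": 0},{"x": 0.8,"y": 0,"z": 0,"ax": 0,"ay": 0,"az": 0},{"x": 0.8,"y": 0,"z": 0,"ax": 0,"ay": 0,"az": 0},{"x": 0.8,"y": 0,"z": 0,"ax": 0,"ay": 0,"az": 0},{"x": 0.8,"y": 0,"z": 0,"ax": 0,"ay": 0,"az": 0},{"x": 0.6,"y": 0,"z": 0,"ax": 0,"ay": 0,"az": 0},{"x": 0.4,"y": 0,"z": 0,"ax": 0,"ay": 0,"az": 0},{"x": 0.4,"y": 0,"z": 0,"ax": 0,"ay": 0,"az": 0},{"x": 0.3,"y": 0,"z": 0,"ax": 0,"ay": 0,"az": 0},{"x": 0,"y": 0,"z": 0,"ax": 0,"ay": 0,"az": 0}]'

```text
clock: 18.25
eef_pos: [0.5613, -0.1157, 0.0782]
orientation: [[-0.036, 0.999, 0.011], [0.953, 0.038, -0.3], [-0.301, -0.0, -0.954]]
force: [0.0, 0.4, -2.9]
finger_gap: 0.0288
finger_force: 60.0
```

Run:
```python
from h import *
where()
```

```text
t 18.25 tip [0.5535 0.0915 0.0108] s_in 0.0000 lat 0.0000 pitch 17.50 yaw 92.16 z@crest(-.069) 0.0325 z@edge 0.0108 F [ 0.04  0.44 -2.92] M [0.26 0.09 0.06] gap 0.0288
```

Emit:
drive_tool --moves '[{"x": 0.3,"y": 0,"z": 0,"ax": 0,"ay": 0,"az": 0},{"x": 0.3,"y": 0,"z": 0,"ax": 0,"ay": 0,"az": 0},{"x": 0.3,"y": 0,"z": 0,"ax": 0,"ay": 0,"az": 0},{"x": 0.15,"y": 0,"z": 0,"ax": 0,"ay": 0,"az": 0},{"x": 0.1,"y": 0,"z": 0,"ax": 0,"ay": 0,"az": 0},{"x": 0,"y": 0,"z": 0,"ax": 0,"ay": 0,"az": 0}]'

```text
clock: 19.0
eef_pos: [0.561, -0.1047, 0.0749]
orientation: [[-0.036, 0.999, 0.011], [0.953, 0.038, -0.3], [-0.301, 0.0, -0.954]]
force: [-0.1, 0.4, -3.2]
finger_gap: 0.0294
finger_force: 60.0
```

Emit:
drive_tool --moves '[{"x": 0.1,"y": 0,"z": 0,"ax": 0,"ay": 0,"az": 0},{"x": 0.1,"y": 0,"z": 0,"ax": 0,"ay": 0,"az": 0},{"x": 0.1,"y": 0,"z": 0,"ax": 0,"ay": 0,"az": 0}]'

```text
clock: 19.38
eef_pos: [0.5609, -0.1019, 0.074]
orientation: [[-0.036, 0.999, 0.011], [0.953, 0.037, -0.3], [-0.301, -0.0, -0.954]]
force: [0.2, -0.1, -2.9]
finger_gap: 0.029
finger_force: 60.0
```

Emit:
drive_tool --moves '[{"x": 0.1,"y": 0,"z": 0,"ax": 0,"ay": 0,"az": 0},{"x": 0.1,"y": 0,"z": 0,"ax": 0,"ay": 0,"az": 0}]'

```text
clock: 19.62
eef_pos: [0.5608, -0.1, 0.0734]
orientation: [[-0.036, 0.999, 0.011], [0.953, 0.037, -0.301], [-0.301, 0.0, -0.954]]
force: [-0.8, -0.3, -3.3]
finger_gap: 0.0291
finger_force: 60.0
```

Emit:
drive_tool --moves '[{"x": 0.1,"y": 0,"z": 0,"ax": 0,"ay": 0,"az": 0},{"x": 0.1,"y": 0,"z": 0,"ax": 0,"ay": 0,"az": 0}]'

```text
clock: 19.88
eef_pos: [0.5607, -0.0981, 0.0728]
orientation: [[-0.036, 0.999, 0.011], [0.953, 0.037, -0.301], [-0.301, 0.0, -0.954]]
force: [0.3, 0.2, -3.5]
finger_gap: 0.029
finger_force: 60.0
```

Emit:
drive_tool --moves '[{"x": 0.1,"y": 0,"z": 0,"ax": 0,"ay": 0,"az": 0},{"x": 0.1,"y": 0,"z": 0,"ax": 0,"ay": 0,"az": 0}]'

```text
clock: 20.12
eef_pos: [0.5607, -0.0962, 0.0722]
orientation: [[-0.036, 0.999, 0.011], [0.953, 0.037, -0.3], [-0.301, 0.0, -0.954]]
force: [-0.6, -0.7, -2.5]
finger_gap: 0.0291
finger_force: 60.0
```

Emit:
drive_tool --moves '[{"x": 0.1,"y": 0,"z": 0,"ax": 0,"ay": 0,"az": 0},{"x": 0.1,"y": 0,"z": 0,"ax": 0,"ay": 0,"az": 0}]'

```text
clock: 20.38
eef_pos: [0.5607, -0.0948, 0.0718]
orientation: [[-0.036, 0.999, 0.012], [0.953, 0.038, -0.301], [-0.302, 0.0, -0.953]]
force: [-0.7, -3.9, -0.7]
finger_gap: 0.0291
finger_force: 60.0
```

Emit:
drive_tool --moves '[{"x": 0.1,"y": 0,"z": 0,"ax": 0,"ay": 0,"az": 0},{"x": 0.1,"y": 0,"z": 0,"ax": 0,"ay": 0,"az": 0}]'

```text
clock: 20.62
eef_pos: [0.5611, -0.0943, 0.0721]
orientation: [[-0.035, 0.999, 0.012], [0.952, 0.037, -0.304], [-0.304, 0.001, -0.953]]
force: [0.8, -11.2, 0.5]
finger_gap: 0.0296
finger_force: 60.0
```

Contact is felt at about 21 mm inside the edge, at 11 N. I'll hold it there.

Emit:
drive_tool --moves '[{"x": 0,"y": 0,"z": 0,"ax": 0,"ay": 0,"az": 0},{"x": 0,"y": 0,"z": 0,"ax": 0,"ay": 0,"az": 0},{"x": 0,"y": 0,"z": 0,"ax": 0,"ay": 0,"az": 0},{"x": 0,"y": 0,"z": 0,"ax": 0,"ay": 0,"az": 0}]'

```text
clock: 21.12
eef_pos: [0.5611, -0.0943, 0.0722]
orientation: [[-0.035, 0.999, 0.012], [0.952, 0.037, -0.303], [-0.304, 0.001, -0.953]]
force: [-1.2, -9.3, 0.6]
finger_gap: 0.0291
finger_force: 60.0
```

Run:
```python
from h import *
where()
```

```text
t 21.12 tip [0.5535 0.1126 0.0041] s_in 0.0211 lat 0.0009 pitch 17.67 yaw 92.10 z@crest(-.069) 0.0328 z@edge 0.0108 F [-1.2  -9.32  0.64] M [-1.58  0.12  0.12] gap 0.0291
```

Now I'll back off slightly and plan the press as a rotation about the crest.

```bash
cat >> h.py <<'E'
D=.069
def tcpC(th,t,dz=0):
    a=np.radians(th);u=np.array([0,0,1.]);n=np.sin(a)*h+np.cos(a)*u;b=np.cos(a)*h-np.sin(a)*u
    O=S-h*D+.020*u; return O+.011*n+(t-.218)*b+.002*n+[0,0,dz]
def cur_t():
    s=arm.observe(); b=s['orientation'][:,0]; n=-s['orientation'][:,2]; O=S-h*D+np.array([0,0,.02])
    q=s['eef_pos']-O; return q@b+.218, q@n-.013   # t, clearance over crest
E
python3 - <<'E'
from h import *
t,c=cur_t(); print(t,c); t-=.004
P,R=None,None
for a,b,n in ((None,12,5),(12,4,6),(4,-5,7)):
    T=tcpC(b,t); print('to',b,T.round(4)); plan(T,Rt(92.1,b),n,P0=P,R0=R); P,R=T,Rt(92.1,b)
E
```

```text
0.09068670599804998 0.0011866160964821761
to 12 [ 0.561  -0.1031  0.06  ]
{'x': -0.09, 'y': -0.01, 'z': 0.28, 'ax': 0.01, 'ay': 1.13, 'az': 0.0}
{'x': -0.1, 'y': -0.01, 'z': 0.28, 'ax': 0.01, 'ay': 1.13, 'az': 0.0}
{'x': -0.1, 'y': -0.01, 'z': 0.28, 'ax': 0.01, 'ay': 1.13, 'az': 0.0}
{'x': -0.11, 'y': -0.01, 'z': 0.28, 'ax': 0.01, 'ay': 1.13, 'az': 0.0}
{'x': -0.12, 'y': -0.01, 'z': 0.28, 'ax': 0.01, 'ay': 1.13, 'az': 0.0}
to 4 [ 0.5611 -0.1074  0.0421]
{'x': -0.01, 'y': 0.0, 'z': 0.31, 'ax': 0.0, 'ay': 1.33, 'az': 0.0}
{'x': -0.02, 'y': 0.0, 'z': 0.31, 'ax': 0.0, 'ay': 1.33, 'az': 0.0}
{'x': -0.02, 'y': 0.0, 'z': 0.31, 'ax': 0.0, 'ay': 1.33, 'az': 0.0}
{'x': -0.03, 'y': 0.0, 'z': 0.31, 'ax': 0.0, 'ay': 1.33, 'az': 0.0}
{'x': -0.04, 'y': 0.0, 'z': 0.3, 'ax': 0.0, 'ay': 1.33, 'az': 0.0}
{'x': -0.04, 'y': 0.0, 'z': 0.3, 'ax': 0.0, 'ay': 1.33, 'az': 0.0}
to -5 [ 0.5612 -0.1093  0.0215]
{'x': -0.01, 'y': 0.0, 'z': 0.3, 'ax': -0.0, 'ay': 1.29, 'az': -0.0}
{'x': -0.01, 'y': 0.0, 'z': 0.3, 'ax': -0.0, 'ay': 1.29, 'az': -0.0}
{'x': -0.02, 'y': 0.0, 'z': 0.3, 'ax': -0.0, 'ay': 1.29, 'az': -0.0}
{'x': -0.03, 'y': 0.0, 'z': 0.29, 'ax': -0.0, 'ay': 1.29, 'az': -0.0}
{'x': -0.03, 'y': 0.0, 'z': 0.29, 'ax': -0.0, 'ay': 1.29, 'az': -0.0}
{'x': -0.04, 'y': 0.0, 'z': 0.29, 'ax': -0.0, 'ay': 1.29, 'az': -0.0}
{'x': -0.05, 'y': 0.0, 'z': 0.29, 'ax': -0.0, 'ay': 1.29, 'az': -0.0}
```

Emit:
drive_tool --moves '[{"x": -0.25,"y": 0,"z": 0,"ax": 0,"ay": 0,"az": 0},{"x": -0.25,"y": 0,"z": 0,"ax": 0,"ay": 0,"az": 0},{"x": -0.05,"y": 0,"z": 0.28,"ax": 0,"ay": 1.1,"az": 0},{"x": -0.05,"y": 0,"z": 0.28,"ax": 0,"ay": 1.1,"az": 0},{"x": -0.05,"y": 0,"z": 0.28,"ax": 0,"ay": 1.1,"az": 0},{"x": -0.05,"y": 0,"z": 0.28,"ax": 0,"ay": 1.1,"az": 0},{"x": -0.05,"y": 0,"z": 0.28,"ax": 0,"ay": 1.1,"az": 0},{"x": 0,"y": 0,"z": 0,"ax": 0,"ay": 0,"az": 0}]'

```text
clock: 22.12
eef_pos: [0.5618, -0.1028, 0.0607]
orientation: [[-0.036, 0.999, 0.009], [0.978, 0.037, -0.206], [-0.206, 0.002, -0.979]]
force: [-2.9, 8.2, 7.1]
finger_gap: 0.0292
finger_force: 60.0
```

Run:
```python
from h import *
where(); print(cur_t())
```

```text
t 22.12 tip [0.5539 0.11   0.0138] s_in 0.0185 lat 0.0011 pitch 11.88 yaw 92.12 z@crest(-.069) 0.0323 z@edge 0.0177 F [-2.93  8.24  7.13] M [0.9  0.53 0.16] gap 0.0292
(np.float64(0.08685717928970235), np.float64(0.0009866918967494295))
```

Emit:
drive_tool --moves '[{"x": 0.05,"y": 0,"z": 0.31,"ax": 0,"ay": 1.3,"az": 0},{"x": 0.05,"y": 0,"z": 0.31,"ax": 0,"ay": 1.3,"az": 0},{"x": 0,"y": 0,"z": 0.31,"ax": 0,"ay": 1.3,"az": 0},{"x": 0,"y": 0,"z": 0.31,"ax": 0,"ay": 1.3,"az": 0},{"x": 0,"y": 0,"z": 0.31,"ax": 0,"ay": 1.3,"az": 0}]'

```text
clock: 22.75
eef_pos: [0.5623, -0.1052, 0.046]
orientation: [[-0.037, 0.999, 0.006], [0.995, 0.038, -0.095], [-0.095, 0.003, -0.995]]
force: [-3.3, 1.7, 9.2]
finger_gap: 0.0291
finger_force: 60.1
```

Run:
```python
from h import *
where(); print(cur_t())
s=arm.observe(); tip=s['eef_pos']+s['orientation']@OFF
```

```text
t 22.75 tip [0.5541 0.1114 0.0232] s_in 0.0199 lat 0.0014 pitch 5.47 yaw 92.15 z@crest(-.069) 0.0317 z@edge 0.0251 F [-3.34  1.69  9.22] M [0.2  0.63 0.23] gap 0.0291
(np.float64(0.08816657366827477), np.float64(0.0006793836036165027))
```

```bash
cat >> h.py <<'E'
def tilt(tag):
    "fit slicer tip angle from optical flow vs the untipped reference pictures scene7/side7"
    from scipy.optimize import least_squares
    piv=S+h*.210; ax=np.array([h[1],-h[0],0]) # slicer +x
    for n in ('side','scene'):
        c=cam(n); a=cv2.imread(f'pics/{n}7.png',0); im=viewer.camera(n); cv2.imwrite(f'pics/{n}_{tag}.png',im); b=cv2.cvtColor(im,cv2.COLOR_BGR2GRAY)
        q=proj(c,[S+h*y+ax*x+[0,0,z] for x in(-.1,.1) for y in (.0,.23) for z in (.03,.2)]); 
        m=np.zeros_like(a); cv2.fillConvexPoly(m,cv2.convexHull(q.astype(np.float32)).astype(int),255)
        p=cv2.goodFeaturesToTrack(a,60,.02,4,mask=m); p2,st,_=cv2.calcOpticalFlowPyrLK(a,b,p,None,winSize=(15,15)); pb,st2,_=cv2.calcOpticalFlowPyrLK(b,a,p2,None,winSize=(15,15))
        ok=(st.ravel()>0)&(np.abs(p-pb).max((1,2))<.5); p,p2=p[ok,0],p2[ok,0]
        def f(v):
            th,zs=v[0],v[1:]
            X=np.array([unp(c,[u],z)[0] for u,z in zip(p,zs)]); Y=piv+(X-piv)@Ro.from_rotvec(-th*ax).as_matrix().T
            return np.r_[(proj(c,Y)-p2).ravel(),(zs-.1)*8]
        r=least_squares(f,np.r_[.02,np.full(len(p),.1)],bounds=(np.r_[-.1,np.full(len(p),0.)],np.r_[.3,np.full(len(p),.215)]),loss='soft_l1',f_scale=.3)
        print(n,len(p),'tip deg %.2f'%np.degrees(r.x[0]),'res',np.median(np.abs(r.fun[:2*len(p)])).round(2),'flow',np.median(p2-p,0).round(2))
E
python3 - <<'E'
from h import *
tilt('a')
E
```

```text
side 56 tip deg 2.42 res 0.09 flow [0.59 0.76]
scene 53 tip deg 2.64 res 0.08 flow [0.44 0.97]
```

The slicer is tipped about 2.5° and tracking as expected. I'll keep pressing.

Emit:
drive_tool --moves '[{"x": 0,"y": 0,"z": 0.3,"ax": 0,"ay": 1.3,"az": 0},{"x": 0,"y": 0,"z": 0.3,"ax": 0,"ay": 1.3,"az": 0},{"x": 0,"y": 0,"z": 0.3,"ax": 0,"ay": 1.3,"az": 0},{"x": 0,"y": 0,"z": 0.3,"ax": 0,"ay": 1.3,"az": 0},{"x": 0,"y": 0,"z": 0.3,"ax": 0,"ay": 1.3,"az": 0},{"x": 0,"y": 0,"z": 0.3,"ax": 0,"ay": 1.3,"az": 0},{"x": 0,"y": 0,"z": 0.3,"ax": 0,"ay": 1.3,"az": 0}]'

```text
clock: 23.72
eef_pos: [0.5632, -0.1065, 0.0259]
orientation: [[-0.038, 0.999, 0.002], [0.997, 0.038, 0.062], [0.062, 0.004, -0.998]]
force: [-2.5, 1.1, 13.0]
finger_gap: 0.0291
finger_force: 60.1
```

Run:
```python
from h import *
where(); print(cur_t()); tilt('b')
```

```text
t 23.73 tip [0.5549 0.111  0.0374] s_in 0.0195 lat 0.0022 pitch -3.56 yaw 92.18 z@crest(-.069) 0.0319 z@edge 0.0362 F [-2.49  1.09 13.  ] M [0.14 0.6  0.29] gap 0.0291
(np.float64(0.08938234292359318), np.float64(0.0008993047706040806))
side 52 tip deg 5.37 res 0.08 flow [1.56 1.7 ]
scene 48 tip deg 5.56 res 0.06 flow [1.03 1.81]
```

Emit:
drive_tool --moves '[{"x": 0,"y": 0,"z": 0.28,"ax": 0,"ay": 1.2,"az": 0},{"x": 0,"y": 0,"z": 0.28,"ax": 0,"ay": 1.2,"az": 0},{"x": 0,"y": 0,"z": 0.1,"ax": 0,"ay": 0.5,"az": 0},{"x": 0,"y": 0,"z": 0,"ax": 0,"ay": 0,"az": 0},{"x": 0,"y": 0,"z": 0,"ax": 0,"ay": 0,"az": 0}]'

```text
clock: 24.45
eef_pos: [0.5633, -0.1063, 0.0193]
orientation: [[-0.038, 0.999, 0.0], [0.993, 0.037, 0.112], [0.112, 0.005, -0.994]]
force: [-0.8, -0.6, 12.5]
finger_gap: 0.0291
finger_force: 60.1
```

Run:
```python
from h import *
where(); print(cur_t()); tilt('c')
```

```text
t 24.45 tip [0.5551 0.1104 0.0417] s_in 0.0188 lat 0.0023 pitch -6.40 yaw 92.18 z@crest(-.069) 0.0318 z@edge 0.0395 F [-0.78 -0.6  12.54] M [-0.14  0.45  0.27] gap 0.0291
(np.float64(0.08967478164984896), np.float64(0.0007195904079342029))
side 48 tip deg 6.58 res 0.08 flow [1.71 2.35]
scene 43 tip deg 6.96 res 0.06 flow [1.35 2.21]
```

The tip is about 6.8°, beyond the legs' 6° maximum. I'll ease down slowly.

Emit:
drive_tool --moves '[{"x": 0,"y": 0,"z": -0.2,"ax": 0,"ay": -0.9,"az": 0},{"x": 0,"y": 0,"z": -0.2,"ax": 0,"ay": -0.9,"az": 0},{"x": 0,"y": 0,"z": -0.2,"ax": 0,"ay": -0.9,"az": 0},{"x": 0,"y": 0,"z": -0.2,"ax": 0,"ay": -0.9,"az": 0},{"x": 0,"y": 0,"z": -0.2,"ax": 0,"ay": -0.9,"az": 0},{"x": 0,"y": 0,"z": -0.2,"ax": 0,"ay": -0.9,"az": 0},{"x": 0,"y": 0,"z": -0.2,"ax": 0,"ay": -0.9,"az": 0},{"x": 0,"y": 0,"z": 0,"ax": 0,"ay": 0,"az": 0}]'

```text
clock: 25.55
eef_pos: [0.5609, -0.1057, 0.0304]
orientation: [[-0.038, 0.999, -0.0], [0.999, 0.038, 0.003], [0.003, -0.0, -1.0]]
force: [0.9, -3.5, -0.6]
finger_gap: 0.029
finger_force: 60.0
```

Run:
```python
from h import *
where(); print(cur_t()); tilt('d')
```

```text
t 25.55 tip [0.5527 0.1121 0.0291] s_in 0.0206 lat -0.0000 pitch -0.19 yaw 92.17 z@crest(-.069) 0.0288 z@edge 0.0291 F [ 0.88 -3.46 -0.62] M [-0.36 -0.03 -0.08] gap 0.029
(np.float64(0.08964874692229474), np.float64(-0.0021704333744203795))
side 50 tip deg 4.82 res 0.08 flow [1.36 1.55]
scene 48 tip deg 5.04 res 0.06 flow [0.94 1.6 ]
```

The load is off the bar and the slicer rests on its legs at about 4.9°. Drawing the bar out.

Emit:
drive_tool --moves '[{"x": -0.4,"y": 0,"z": 0,"ax": 0,"ay": 0,"az": 0},{"x": -0.6,"y": 0,"z": 0,"ax": 0,"ay": 0,"az": 0},{"x": -0.8,"y": 0,"z": 0,"ax": 0,"ay": 0,"az": 0},{"x": -1,"y": 0,"z": 0,"ax": 0,"ay": 0,"az": 0},{"x": -1,"y": 0,"z": 0,"ax": 0,"ay": 0,"az": 0},{"x": -1,"y": 0,"z": -0.3,"ax": 0,"ay": 0,"az": 0},{"x": -0.5,"y": 0,"z": -1,"ax": 0,"ay": 0,"az": 0},{"x": 0,"y": 0,"z": 0,"ax": 0,"ay": 0,"az": 0}]'

```text
clock: 26.65
eef_pos: [0.564, -0.1597, 0.0448]
orientation: [[-0.037, 0.999, 0.002], [0.999, 0.037, 0.003], [0.002, 0.002, -1.0]]
force: [-1.1, 0.3, -3.1]
finger_gap: 0.0295
finger_force: 60.0
```

Run:
```python
from h import *
where(); tilt('e'); s=arm.observe(); tip=s['eef_pos']+s['orientation']@OFF
for n in ('scene','side'):
    u,v=proj(cam(n),[tip])[0]; print(u,v); comps(n,cv2.imread(f'pics/{n}_e.png'),u,v)
```

```text
t 26.65 tip [0.5559 0.0581 0.0434] s_in -0.0334 lat 0.0011 pitch -0.14 yaw 92.11 z@crest(-.069) 0.0433 z@edge 0.0434 F [-1.12  0.34 -3.13] M [-0.31  0.07 -0.02] gap 0.0295
side 51 tip deg 4.80 res 0.08 flow [1.42 1.56]
scene 51 tip deg 4.89 res 0.06 flow [0.92 1.53]
254.74175078925285 205.58680462162786
scene  comp 31 rows 149 157 [(np.int64(149), np.int64(232), np.int64(234)), (np.int64(154), np.int64(232), np.int64(235)), (np.int64(155), np.int64(233), np.int64(235)), (np.int64(156), np.int64(233), np.int64(235)), (np.int64(157), np.int64(234), np.int64(235))]
scene  comp 402 rows 157 205 [(np.int64(185), np.int64(244), np.int64(252)), (np.int64(197), np.int64(248), np.int64(255)), (np.int64(202), np.int64(249), np.int64(257)), (np.int64(203), np.int64(250), np.int64(257)), (np.int64(204), np.int64(250), np.int64(257)), (np.int64(205), np.int64(250), np.int64(255))]
scene  comp 52 rows 204 215 [(np.int64(207), np.int64(281), np.int64(287)), (np.int64(212), np.int64(282), np.int64(289)), (np.int64(213), np.int64(282), np.int64(284)), (np.int64(214), np.int64(282), np.int64(284)), (np.int64(215), np.int64(282), np.int64(284))]
265.17791463636104 207.52990308050886
side  comp 494 rows 155 207 [(np.int64(187), np.int64(254), np.int64(263)), (np.int64(199), np.int64(258), np.int64(267)), (np.int64(204), np.int64(260), np.int64(269)), (np.int64(205), np.int64(260), np.int64(269)), (np.int64(206), np.int64(260), np.int64(268)), (np.int64(207), np.int64(261), np.int64(265))]
side  comp 100 rows 204 215 [(np.int64(207), np.int64(275), np.int64(284)), (np.int64(212), np.int64(255), np.int64(263)), (np.int64(213), np.int64(251), np.int64(259)), (np.int64(214), np.int64(247), np.int64(255)), (np.int64(215), np.int64(247), np.int64(251))]
```

Emit:
drive_tool --moves '[{"x": -0.5,"y": 0,"z": -2,"ax": 0,"ay": 0,"az": 0},{"x": -1,"y": 0,"z": -2,"ax": 0,"ay": 0,"az": 0},{"x": -1,"y": -1.5,"z": -1,"ax": 0,"ay": 0,"az": 0},{"x": -1,"y": -2,"z": 0,"ax": 0,"ay": 0,"az": 0},{"x": -0.4,"y": -2,"z": 0,"ax": 0,"ay": 0,"az": 0},{"x": 0,"y": -2,"z": 0,"ax": 0,"ay": 0,"az": 0},{"x": 0,"y": -2,"z": 0,"ax": 0,"ay": 0,"az": 0},{"x": 0,"y": -1.6,"z": 1,"ax": 0,"ay": 0,"az": 0},{"x": 0,"y": 0,"z": 1.5,"ax": 0,"ay": 0,"az": 0},{"x": 0,"y": 0,"z": 1.5,"ax": 0,"ay": 0,"az": 0}]'

```text
clock: 28.0
eef_pos: [0.4545, -0.2027, 0.0535]
orientation: [[-0.037, 0.999, 0.002], [0.999, 0.037, 0.003], [0.002, 0.002, -1.0]]
force: [0.3, -0.0, -3.5]
finger_gap: 0.0291
finger_force: 60.0
```

Emit:
drive_tool --moves '[{"x": 0,"y": 0,"z": 1.5,"ax": 0,"ay": 0,"az": 0},{"x": 0,"y": 0,"z": 1.3,"ax": 0,"ay": 0,"az": 0},{"x": 0,"y": 0,"z": 0.8,"ax": 0,"ay": 0,"az": 0},{"x": 0,"y": 0,"z": 0.5,"ax": 0,"ay": 0,"az": 0},{"x": 0,"y": 0,"z": 0,"ax": 0,"ay": 0,"az": 0}]'

```text
clock: 28.62
eef_pos: [0.4535, -0.2018, 0.012]
orientation: [[-0.038, 0.999, -0.0], [0.999, 0.038, 0.004], [0.004, -0.0, -1.0]]
force: [0.4, 0.1, -2.8]
finger_gap: 0.0295
finger_force: 60.0
```

Emit:
drive_tool --moves '[{"x": 0,"y": 0,"z": 0.4,"ax": 0,"ay": 0,"az": 0},{"x": 0,"y": 0,"z": 0.3,"ax": 0,"ay": 0,"az": 0},{"x": 0,"y": 0,"z": 0.2,"ax": 0,"ay": 0,"az": 0},{"x": 0,"y": 0,"z": 0,"ax": 0,"ay": 0,"az": 0}]' --newtons 20

```text
clock: 29.12
eef_pos: [0.4535, -0.2018, 0.0032]
orientation: [[-0.037, 0.999, -0.0], [0.999, 0.037, 0.004], [0.004, -0.0, -1.0]]
force: [0.3, -0.4, -1.4]
finger_gap: 0.0298
finger_force: 20.0
```

Emit:
drive_tool --moves '[{"x": 0,"y": 0,"z": 0,"ax": 0,"ay": 0,"az": 0},{"x": 0,"y": 0,"z": 0,"ax": 0,"ay": 0,"az": 0},{"x": 0,"y": 0,"z": 0,"ax": 0,"ay": 0,"az": 0},{"x": 0,"y": 0,"z": 0,"ax": 0,"ay": 0,"az": 0},{"x": 0,"y": 0,"z": -2,"ax": 0,"ay": 0,"az": 0},{"x": 0,"y": 0,"z": -4,"ax": 0,"ay": 0,"az": 0},{"x": 0,"y": 0,"z": -5,"ax": 0,"ay": 0,"az": 0},{"x": -2,"y": 0,"z": -5,"ax": 0,"ay": 0,"az": 0},{"x": 0,"y": 0,"z": 0,"ax": 0,"ay": 0,"az": 0}]' --claw 0.5

```text
clock: 30.25
eef_pos: [0.4571, -0.2251, 0.1686]
orientation: [[-0.037, 0.999, 0.008], [0.999, 0.037, -0.002], [-0.002, 0.008, -1.0]]
force: [-0.5, -0.3, -0.1]
finger_gap: 0.0464
finger_force: 0.0
```

Run:
```python
from h import *
where(); tilt('f')
im=cv2.imread('pics/scene_f.png'); im2=cv2.imread('pics/side_f.png')
cv2.imwrite('pics/final.png',np.hstack([cv2.resize(im[90:300,150:330],(400,467)),cv2.resize(im2[90:300,140:320],(400,467))]))
```

```text
t 30.25 tip [ 0.4492 -0.0072  0.1662] s_in -0.0946 lat -0.1081 pitch 0.12 yaw 92.10 z@crest(-.069) 0.1661 z@edge 0.1660 F [-0.46 -0.3  -0.14] M [-0.08  0.01  0.04] gap 0.0464
side 51 tip deg 4.81 res 0.08 flow [1.28 1.55]
scene 51 tip deg 4.96 res 0.06 flow [0.83 1.56]
```

View pics/final.png

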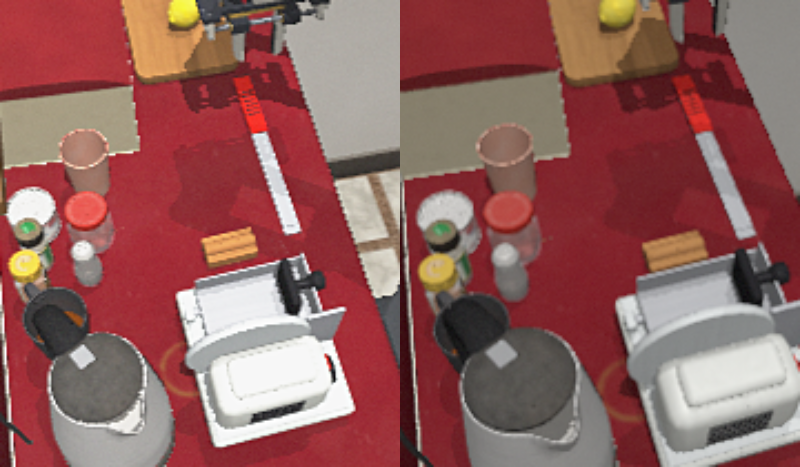

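The final view shows the bar lying flat from (245,80) to (291,231), clear of the block at (230,246). The slicer is propped up and the bystanders are in place, so I'm handing it in.

```bash
python3 -c "
from bench import ticket; print(ticket.job_done())"
```

```text
the job is handed in; nothing more can be done
None
```

I handed the job in at about 30 s of the 72 s. The slicer stands on its legs at about 4.9°, the bar lies flat on the worktop clear of the block and slicer, and the jam jar, salt shaker and tumbler are where they were; the hand-in returned no verdict.

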